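Press the stoppers home on half-stoppered vials

ROBOT

A 6-joint arm with a two-finger parallel gripper is mounted at the origin on the work surface. World frame = base frame: x ahead of the robot, y to its left, z up, the work surface at z = 0. Lengths are in m, angles in rad, forces in N, time in s.
With the tool pointing down it reaches from about 0.35 to 0.85 m from the base axis. Payload 8.1 kg.
Tool frame: the origin (TCP) lies midway between the tips of the shut fingers; the grasp point (between the pads) lies 19 mm behind it (robot.grip_point_offset is the distance from the TCP to the grasp point, in m); z points along the fingers, y is the line along which they close (so a half turn about z gives the same grasp; the last joint's range is limited). The gripper opens to 93 mm and grips with 3 to 60 N. Pads are 15 mm wide; open, the fingers measure 128 mm over their backs; the gripper's body (75 mm by 188 mm) begins 65 mm behind the grasp point.
Start: joints at [1.051, 0.13, 1.488, -0, 1.523, -0.085], TCP at [0.253, 0.544, 0.219] pointing down, gripper open.
Joint ranges: [-2.96, 2.96], [-0.89, 2.26], [0.02, 2.5], [-1.34, 4.48], [0, 2.73], [-2.66, 2.66]. Speed limits (rad/s): [2.39, 2.39, 2.79, 3.14, 3.14, 3.14].

INTERFACE

Orientations are given as a rotation vector (axis times angle).
In Python, from plant import robot, read_camera, job gives the robot as it stands.
- The arm moves only by the shell command python3 -m inch 'ROWS' [FORCE]. ROWS is JSON, one flat list of numbers, 5 for each row, row after row: the shift along the world's x, y, z in mm, then the turn about the world's z in degrees, then the opening in per cent of the stroke, from 0 (shut) to 100 (fully open). In form: [dx, dy, dz, yaw, hand, dx, dy, dz, yaw, hand, ...]. A call has 1 to 10 rows; each row is the pose to reach, as a shift and turn from the pose commanded when the call began; what a row does not reach only later rows make up. A row lasts 1/12 s, in which the tool goes at most 41.7 mm and 7.16 degrees, less where a joint would pass 70% of its speed; a pose out of reach is approached as far as the arm can. A call with a gripper value outside its range is refused whole. The fingers move at their own pace and stop on an object; FORCE is the grip in N (left out, the last holds). Time passes only in rows, so rows that repeat a pose let the fingers close. It gives the time, the measured TCP pose, the force, the opening and the grip force at its end, in the units of the state.
- robot.read_state(): the state, without advancing time (a new reading comes with each control period).
- read_camera(name): name is "scene" or "top" or "wrist"; returns a dict with "image" (480x640x3 uint8, blue, green, red), "K" (3x3 intrinsics, pixels), "D" ([k1, k2, p1, p2, k3] as OpenCV has them; the pictures are not rectified), "extrinsics" (4x4, takes a point from world to camera coordinates); the wrist camera has in their place "mount" (4x4, takes a point from camera to tool coordinates, whose origin is the TCP and whose axes are the flange's). Camera axes: x right, y down, z forward; pixel columns grow to the right and rows downward; lengths in m; the calibration is good to about 2 mm. A picture is of the moment at which its call begins: read the wrist's pose just before it. There is no depth.
- job.close_job(): hands the job in; it is judged then, once.
The state is a dict: "t": time; "q": joint angles; "dq": joint speeds; "joint_torque": joint torques, N m; "tool_pos": TCP position; "orientation": TCP orientation; "force": force on the tool from outside, world axes, zero at the start; "wrist_torque": the same for the moment, N m; "opening": finger opening in m; "gripper_force": force on a finger pad.
Only numpy, scipy, OpenCV 4.12 (cv2) and the standard library are available. Lean on these libraries where they do the work, as an engineer would, in place of code of your own. Each camera call takes 0.05 s, during which the arm holds its last target. There are 200 camera calls.

TASK

Press the stoppers home on all the amber vials with the bench press: stand every vial in a nest of the drawn-out shuttle, push the shuttle fully home under the ram, press the red lock lever down until its detent holds it, and turn the flywheel clockwise (as seen from the robot) through exactly one revolution, back to the top mark. Then lift the lock lever, draw the shuttle fully out again and stand the stoppered vials upright in the green tray, without disturbing the tip box, the wipes box or the tube rack.

Things in the scene. Friction and masses are not known exactly. Their poses are not given: they have to be found in the camera images.
- press: White cast bench press, fixed to the bench, flywheel turned to the robot. Origin on the bench under the middle of the ram; x points away from the robot's side along the flywheel's shaft, y along the shuttle's way (to the left seen from the robot), z up. Base 216 x 345 mm, 18 mm thick (x -108..108, y -142..202). Head (cheeks, crown, ram): x -106..106, y -35..35, z up to 250 mm.
- wheel_centre (a point): Point on the flywheel's level axis, in the plane of crank_grip: at (-186, 0, 194) mm in the press's frame, axes as the press. The blue flywheel's disc (170 mm across, 18 mm thick) has its outer face 54 mm further in along x. Nothing stands before the disc but the crank handle.
- crank_grip (a point): Best place to hold the flywheel's black crank handle: 54 mm out from the disc, on a circle of 65 mm radius about wheel_centre. The handle is a level bar towards the robot (along -x of the press), 22 mm in diameter, 84 mm long, and spins freely on its pin: pinch it from above and lead it round with the gripper kept upright.
- wheel (a joint): Flywheel angle a in rad: about 0 at the start, handle at the top, ram up; grows clockwise as seen from the robot (top, right, bottom, left); one revolution is 6.283. The grip stands at y = -65 sin(a), z = 65 cos(a) mm from wheel_centre. Stays where it is left; 4 N at the handle, up to 14 N just before half a turn, where the stoppers go in. The ram goes 24 mm down and up.
- shuttle (a joint): Shuttle position in m: 0 is home under the ram against its stop, 0.15 is fully out to the left (+y of the press). About 3 N moves it. It starts drawn out, but not always all the way.
- shuttle_knob (a point): Centre of the upright black knob at the left end of the shuttle, to push and pull it with: 22 mm in diameter, 34 mm high (17 mm up and 17 mm down from here), 69 mm above the bench. It stands 92 mm to the left (+y) of the middle nest.
- nest1 (a point): Middle of the floor of the nest nearest the robot, 33 mm above the bench. A nest is a pocket 50 mm wide along x and 60 mm along y, walled at its x sides and with posts in its corners, 25 mm high; its y sides are open 34 mm wide for the fingers. Vials have 3 to 5 mm of play. Three stand 60 mm apart along x on the shuttle; home, they are at y = 0 of the press. Axes as the press.
- nest2 (a point): Middle of the floor of the middle nest. Axes as the press.
- nest3 (a point): Middle of the floor of the nest farthest from the robot. Axes as the press.
- lock (a joint): Angle of the lock lever on the press's right in rad: 0 up (sprung), 0.55 hard down. 2 to 7 N at the bar; past about 0.45 its detent holds it, at rest at about 0.51. To release, lift the bar with some 10 N until below 0.3; then the spring takes it up to 0. Its pin drops into a notch of the shuttle: it goes down only with the shuttle home (within 3 mm), and then the shuttle cannot move.
- lock_bar (a point): Middle of the free part of the lock lever's red grip bar, to press on or pinch: level, along x of the press, 22 mm in diameter, free for 30 mm either way towards and away from the robot; the lever's arm joins its far end. x -36 mm in the press's frame. It moves on an arc of 133 mm radius about a hinge along x at y -62, z 45 mm in the press's frame: up (joint 0) it stands at y -164, z 130 mm, held down (0.51) at y -192, z 70 mm.
- tray_in (a point): Centre of the inner floor (5 mm above the bench) of the green tray, loose, 0.9 kg, 150 mm along its x, 210 mm along its y, walls 5 mm thick, 35 mm high over all. There is room for all the vials.
- tip_box: Bystander: white box of yellow pipette tips, 125 x 85 x 74 mm. Origin at the centre of its underside.
- wipes_box: Bystander: green and white box of wipes, 120 x 120 x 100 mm. Origin at the centre of its underside.
- tube_rack: Bystander: blue rack of tubes, 110 x 60 x 63 mm. Origin at the centre of its underside.
- vial1_centre (a point): Centre of amber vial 1, half-way up the glass, 21 mm above its underside. 40 mm in diameter up to 31 mm height, then a narrow neck to 42 mm; about 80 g, loose, standing on the bench. z is its axis, up. Grip it by the body, not by the stopper.
- stopper1 (a joint): How far (m) the red stopper of vial 1, 28 mm in diameter, has gone down: about 0 half-in at the start, its top 55 mm above the vial's underside; 0.006 fully home, top at 49 mm. It takes 16 N. The ram presses it home at half a turn of the flywheel.
- vial2_centre (a point): Centre of amber vial 2, half-way up the glass, 21 mm above its underside. 40 mm in diameter up to 31 mm height, then a narrow neck to 42 mm; about 80 g, loose, standing on the bench. z is its axis, up. Grip it by the body, not by the stopper.
- stopper2 (a joint): How far (m) the red stopper of vial 2, 28 mm in diameter, has gone down: about 0 half-in at the start, its top 55 mm above the vial's underside; 0.006 fully home, top at 49 mm. It takes 16 N. The ram presses it home at half a turn of the flywheel.
- vial3_centre (a point): Centre of amber vial 3, half-way up the glass, 21 mm above its underside. 40 mm in diameter up to 31 mm height, then a narrow neck to 42 mm; about 80 g, loose, standing on the bench. z is its axis, up. Grip it by the body, not by the stopper.
- stopper3 (a joint): How far (m) the red stopper of vial 3, 28 mm in diameter, has gone down: about 0 half-in at the start, its top 55 mm above the vial's underside; 0.006 fully home, top at 49 mm. It takes 16 N. The ram presses it home at half a turn of the flywheel.
Not all that is in view belongs to the job. What is shaped like the part that bears vial2_centre but purple or turquoise is not meant.

How it is judged:
By the outcome, as a careful person would: the job done as asked, in the order asked, and still so for the second after the job is handed in, with the robot touching nothing.
Of vial1, vial2, vial3 only 2 to 3 are there at a start; the rules pass over those that are not, and their reading is None.
At some moment in a run one of vial1, vial2, vial3 may be knocked a few centimetres aside while the robot is not near it.
It also fails if it takes over 210 s, if anything falls off the work surface, if the arm or the gripper's body presses on something with over 40 N, if the wrist force passes 120 N, or if a joint passes its speed limit or range.

## Working session

There is one attempt and no reset: what is moved stays moved. The work goes in short steps, Python scripts to look and compute and a shell command to move; the robot and the scene stay as the last step left them, time stands still between calls to the robot, and variables do not carry over. Pictures are saved under pics/ and viewed, at most 14 in all, crops included, and the job is handed in when it is done.

```bash
ls; mkdir -p pics
python3 - <<'E'
from plant import robot, read_camera
import cv2
s=robot.read_state();print(s)
for n in("scene","top"):
    c=read_camera(n);cv2.imwrite(f"pics/{n}0.png",c["image"]);print(n,c["K"],c["D"],c["extrinsics"])
c=read_camera("wrist");print(c["mount"],c["K"],c["D"])
E
```

```text
pics
{'t': 0.0, 'q': array([ 1.05062575e+00,  1.31141646e-01,  1.48928408e+00, -2.02085664e-05,
        1.52299763e+00, -8.54139409e-02]), 'dq': array([-0.00142439, -0.00074675, -0.00110843, -0.00042142,  0.00157382,
       -0.00013044]), 'joint_torque': array([-4.60366700e-04, -5.59836960e+01, -4.91764140e+01,  7.69385858e-02,
        3.53265507e-02, -6.59703051e-05]), 'tool_pos': array([0.25242244, 0.54368753, 0.21759648]), 'orientation': array([-6.77433150e-01, -3.06714404e+00,  2.75383251e-03]), 'force': array([-0.12167382, -0.53340965, -0.1235442 ]), 'wrist_torque': array([ 0.02350654,  0.06921333, -0.02477845]), 'gripper_force': 0.0, 'opening': 0.09303356937910455}
scene [[476.36545412   0.         320.95450562]
 [  0.         476.36545412 243.13155349]
 [  0.           0.           1.        ]] [-0.01262841  0.          0.          0.          0.        ] [[-0.51713335  0.85585852  0.00890503  0.26065122]
 [ 0.46834667  0.29166575 -0.83401588 -0.11668254]
 [-0.71639689 -0.42712678 -0.55166857  1.79926226]
 [ 0.          0.          0.          1.        ]]
top [[451.4924023   
[... 199 characters left out ...]
071e-01 -1.03802110e-02  2.88151878e-02]
 [-9.87906895e-01 -8.31790047e-04 -1.55046045e-01  5.30040114e-01]
 [ 1.55028584e-01  1.06378063e-02 -9.87852709e-01  1.18772965e+00]
 [ 0.00000000e+00  0.00000000e+00  0.00000000e+00  1.00000000e+00]]
[[ 4.36978423e-04 -9.66771856e-01 -2.55640350e-01  7.11708916e-02]
 [ 9.99999903e-01  4.37454758e-04  5.49969231e-05 -2.11136508e-04]
 [ 5.86616098e-05 -2.55640349e-01  9.66771953e-01 -1.65904620e-01]
 [ 0.00000000e+00  0.00000000e+00  0.00000000e+00  1.00000000e+00]] [[410.44506358   0.         325.34555878]
 [  0.         410.44506358 232.40769467]
 [  0.           0.           1.        ]] [-0.07905372  0.          0.          0.          0.        ]
```

View pics/top0.png

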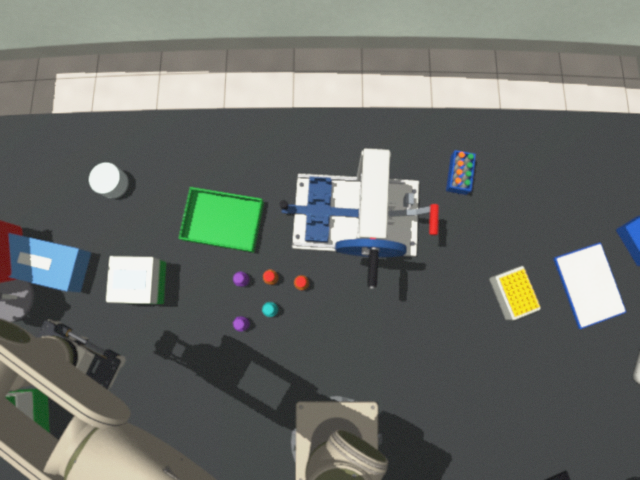

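View pics/scene0.png

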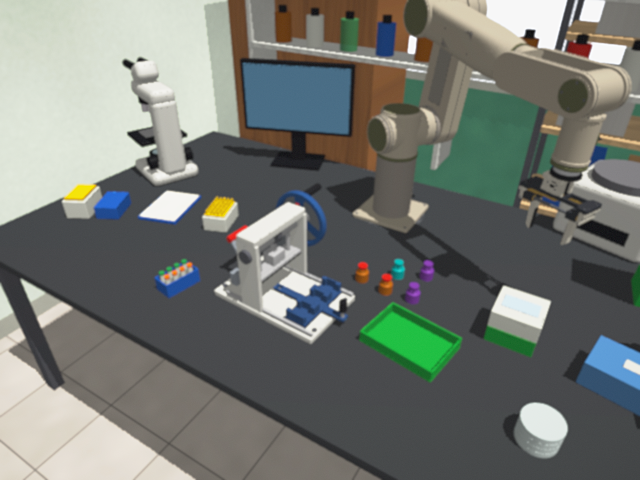

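Top view: the amber candidates with red stoppers are at (271,277) and (303,283). The lookalikes are purple at (242,279) and (242,324), and turquoise at (270,310). I choose the two amber vials and check them in a close crop.

```bash
cat > h.py <<'E'
import numpy as np, cv2
from plant import robot, read_camera
from scipy.spatial.transform import Rotation as R
def pose():
    s=robot.read_state();T=np.eye(4);T[:3,:3]=R.from_rotvec(s["orientation"]).as_matrix();T[:3,3]=s["tool_pos"];return T
def cam(n):
    T=pose();c=read_camera(n)
    c["E"]=np.linalg.inv(T@c["mount"]) if n=="wrist" else np.array(c["extrinsics"])
    return c
def p2w(c,px,z):
    u=cv2.undistortPoints(np.array(px,float).reshape(-1,1,2),np.array(c["K"]),np.array(c["D"])).reshape(-1,2)
    W=np.linalg.inv(c["E"]);o=W[:3,3]
    d=np.c_[u,np.ones(len(u))]@W[:3,:3].T
    z=np.broadcast_to(z,len(u))
    return o+d*((z-o[2])/d[:,2])[:,None]
def w2p(c,P):
    E=c["E"];return cv2.projectPoints(np.array(P,float).reshape(-1,1,3),cv2.Rodrigues(E[:3,:3])[0],E[:3,3],np.array(c["K"]),np.array(c["D"]))[0].reshape(-1,2)
def blobs(c,lo,hi,amin=20):
    h=cv2.cvtColor(c["image"],cv2.COLOR_BGR2HSV)
    m=cv2.inRange(h,np.array(lo),np.array(hi))
    n,l,st,ce=cv2.connectedComponentsWithStats(m)
    return [(st[i,4],*ce[i].round(1),*st[i,:4]) for i in range(1,n) if st[i,4]>=amin]
def zoom(im,x0,y0,x1,y1,k,name):
    cv2.imwrite(name,cv2.resize(im[y0:y1,x0:x1],None,fx=k,fy=k,interpolation=cv2.INTER_CUBIC))
E
python3 - <<'E'
from h import *
c=cam("top");zoom(c["image"],225,140,453,300,3.5,"pics/c1.png")
for b in blobs(c,(0,150,80),(12,255,255),10):print(b)
px=[(297,174),(420,181),(417,256),(293,248)]
print(p2w(c,px,0.018).round(4)); print(p2w(c,[(271,277),(303,283),(242,279),(242,324),(270,310)],0.055).round(4))
E
```

```text
(np.int32(254), np.float64(433.5), np.float64(219.8), np.int32(429), np.int32(204), np.int32(10), np.int32(31))
(np.int32(548), np.float64(5.6), np.float64(248.1), np.int32(0), np.int32(221), np.int32(22), np.int32(61))
(np.int32(141), np.float64(269.0), np.float64(276.0), np.int32(263), np.int32(270), np.int32(15), np.int32(14))
(np.int32(147), np.float64(300.3), np.float64(282.0), np.int32(294), np.int32(276), np.int32(14), np.int32(14))
[[ 0.7368  0.1096  0.018 ]
 [ 0.7165 -0.241   0.018 ]
 [ 0.5011 -0.2256  0.018 ]
 [ 0.5232  0.118   0.018 ]]
[[0.4394 0.1728 0.055 ]
 [0.4236 0.0871 0.055 ]
 [0.4338 0.2506 0.055 ]
 [0.3147 0.2475 0.055 ]
 [0.3519 0.1738 0.055 ]]
```

View pics/c1.png

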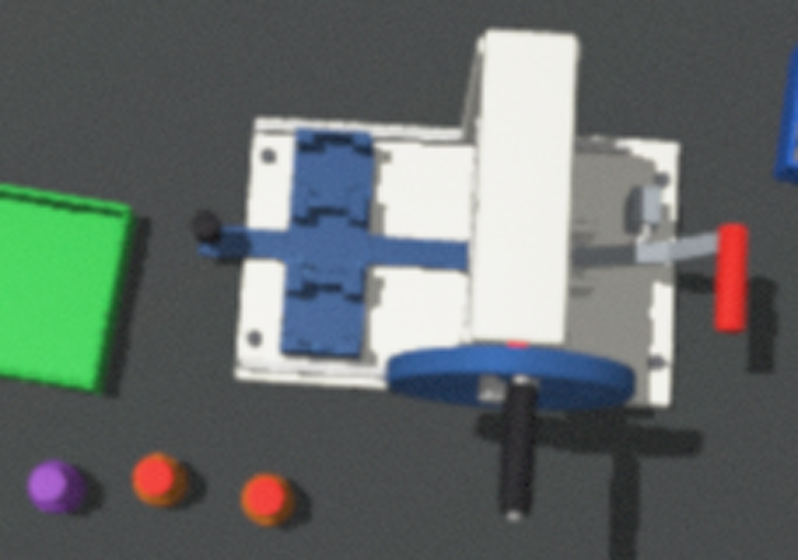

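```bash
cat > fit.py <<'E'
from h import *
from scipy.optimize import least_squares
c=cam("top")
f=lambda a:np.array(a,float)/3.5+np.array([225,140])-0.36
M=[((108,202,18),(257,119)),((-108,202,0),(237,379)),((108,-142,18),(680,143)),((-108,-142,0),(669,406)),
((106,35,250),(485,31)),((106,-35,250),(578,37)),((-106,35,250),(470,341)),((-106,-35,250),(568,343))]
P=np.array([m[0] for m in M])/1e3;px=f([m[1] for m in M])
def tw(p,P):
    C,S=np.cos(p[2]),np.sin(p[2]);P=np.array(P,float);return np.c_[p[0]+C*P[:,0]-S*P[:,1],p[1]+S*P[:,0]+C*P[:,1],P[:,2]]
if __name__=="__main__":
    r=least_squares(lambda p:(w2p(c,tw(p,P))-px).ravel(),[.62,-.03,0],loss="soft_l1")
    print(r.x,np.degrees(r.x[2]),(r.fun.reshape(-1,2)).round(1).tolist())
    Ri=lambda W:(tw([0,0,-r.x[2]],W-np.r_[r.x[:2],0])).round(4)
    print("knob",p2w(c,f([(207,222)]),.086),Ri(p2w(c,f([(207,222)]),.086)))
    print("lockbar ends",Ri(p2w(c,f([(733,224),(731,331)]),.135)))
    print("crank tip",Ri(p2w(c,f([(514,515)]),.259)))
    print("vials",p2w(c,[(269,276),(300.3,282)],.055))
    b=blobs(c,(45,120,60),(75,255,255),500);print(b)
    h=cv2.cvtColor(c["image"],cv2.COLOR_BGR2HSV);m=cv2.inRange(h,(45,120,60),(75,255,255));m[:,:170]=0
    cn=max(cv2.findContours(m,0,1)[0],key=cv2.contourArea);q=cv2.boxPoints(cv2.minAreaRect(cn));print("tray",q,p2w(c,q,.03))
    for n,q in(("tip",(516,293)),("wipes",(135,280)),("rack",(462,171))):print(n,p2w(c,[q],.07))
E
python3 fit.py
```

```text
[ 0.61864062 -0.08854731 -0.06022304] -3.4505259321975816 [[-0.0, -0.3], [0.6, 1.1], [-0.4, 0.0], [-0.7, 0.8], [-0.9, -0.8], [2.3, -0.7], [-1.1, -0.5], [1.8, 0.8]]
knob [[0.63428069 0.13873842 0.086     ]] [[0.0019 0.2278 0.086 ]]
lockbar ends [[ 0.012  -0.1618  0.135 ]
 [-0.0676 -0.1622  0.135 ]]
crank tip [[-0.2178 -0.0005  0.259 ]]
vials [[0.44205647 0.17822699 0.055     ]
 [0.42628275 0.09432736 0.055     ]]
[(np.int32(4119), np.float64(221.2), np.float64(219.1), np.int32(179), np.int32(187), np.int32(85), np.int32(65)), (np.int32(510), np.float64(40.1), np.float64(408.2), np.int32(18), np.int32(389), np.int32(31), np.int32(42))]
tray [[178.12418 238.96309]
 [187.62753 185.11073]
 [263.95636 198.58052]
 [254.453   252.43288]] [[0.54655651 0.43904684 0.03      ]
 [0.70197489 0.420382   0.03      ]
 [0.66146072 0.20058423 0.03      ]
 [0.5090105  0.22313846 0.03      ]]
tip [[ 0.39530499 -0.47794672  0.07      ]]
wipes [[0.42811484 0.53847365 0.07      ]]
rack [[ 0.72997492 -0.34773976  0.07      ]]
```

Close crop confirms both amber vials: glass rims with red stoppers at crop (158,480) and (267,499). The shuttle is drawn out about 136 mm. I move over for a wrist look.

```bash
python3 -m inch '[30,-50,30,5,62, 60,-100,30,10,62, 90,-140,30,16,62, 115,-180,30,21.4,62, 140,-220,30,21.4,62, 160,-260,30,21.4,62, 185,-300,30,21.4,62, 205,-330,30,21.4,62, 230,-365,30,21.4,62, 247,-404,30,21.4,62]' 30
python3 -m inch '[0,0,0,0,62,0,0,0,0,62,0,0,0,0,62,0,0,0,0,62]'
python3 - <<'E'
from h import *
s=robot.read_state();print(s["t"],s["tool_pos"],s["orientation"],s["q"].round(2))
c=cam("wrist");cv2.imwrite("pics/w1.png",c["image"])
for b in blobs(c,(0,150,80),(10,255,255),60):print(b[:3],b[3:],p2w(c,[b[1:3]],.055).round(4))
E
```

```text
t: 1.08
tool_pos: [0.4701, 0.1925, 0.2488]
orientation: [0.096, 3.139, 0.0]
force: [1.0, 0.4, -0.5]
opening: 0.0577
gripper_force: 0.0
t: 1.42
tool_pos: [0.4687, 0.1954, 0.2485]
orientation: [-0.094, -3.14, -0.001]
force: [-0.2, 0.7, 0.4]
opening: 0.0574
gripper_force: 0.0
1.4167 [0.46868161 0.19535253 0.24850181] [-9.44470886e-02 -3.13985149e+00 -5.08851098e-04] [ 0.29 -0.13  1.7   0.    1.58 -1.22]
(np.int32(840), np.float64(211.3), np.float64(167.5)) (np.int32(195), np.int32(152), np.int32(33), np.int32(34)) [[0.4277 0.0977 0.055 ]]
(np.int32(815), np.float64(307.8), np.float64(177.9)) (np.int32(292), np.int32(162), np.int32(33), np.int32(33)) [[0.4422 0.1816 0.055 ]]
```

View pics/w1.png

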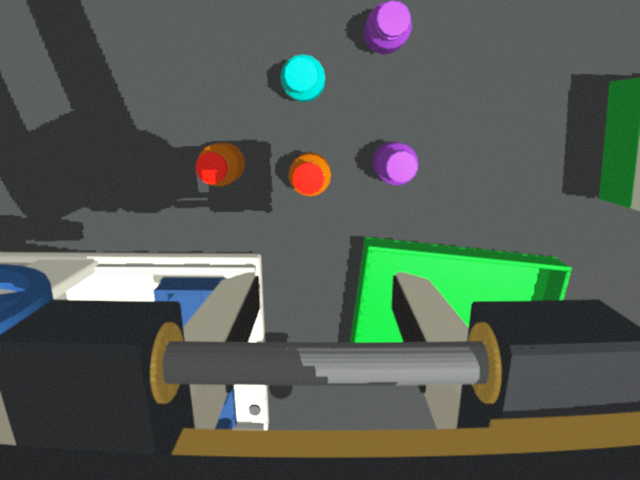

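Wrist view: the amber vials are at (211,167) and (308,178), purple at (395,163) and turquoise at (303,77). The press is hidden by the gripper. I turn 90° at the shuttle's end, so the camera looks along -y at the nests and knob.

```bash
python3 -m inch '[20,8,0,-7,62, 40,16,0,-14,62, 60,25,0,-21,62, 80,35,0,-28,62, 100,45,0,-35,62, 115,53,0,-42,62, 130,60,0,-49,62, 145,67,0,-56,62, 155,72,0,-63,62, 161,75,0,-70,62]'
python3 -m inch '[0,0,0,-7,62,0,0,0,-14,62,0,0,0,-20,62,0,0,0,-20,62,0,0,0,-20,62,0,0,0,-20,62]'
python3 - <<'E'
from h import *
s=robot.read_state();print(s["t"],s["tool_pos"],s["orientation"],s["q"].round(2))
c=cam("wrist");cv2.imwrite("pics/w2.png",c["image"]);np.save("w2E.npy",c["E"])
E
```

```text
t: 2.3
tool_pos: [0.6301, 0.2718, 0.2479]
orientation: [-1.884, -2.514, 0.001]
force: [0.6, -0.6, 0.0]
opening: 0.0576
gripper_force: 0.0
t: 2.8
tool_pos: [0.6297, 0.2704, 0.2485]
orientation: [-2.283, -2.158, 0.0]
force: [0.7, -0.3, -0.0]
opening: 0.058
gripper_force: 0.0
2.8 [0.62972276 0.27036366 0.24851708] [-2.28290750e+00 -2.15812534e+00  1.78258368e-04] [0.33 0.35 1.17 0.   1.61 0.39]
```

View pics/w2.png

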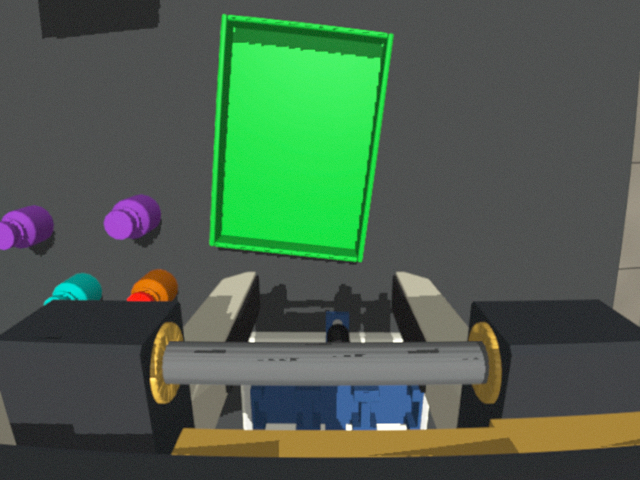

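The camera sees only its own (+tool x) side. The tray's rim corners are at (223,15), (392,35), (361,262) and (211,245), and the knob peeks out at (337,328). I measure these.

Run:
```python
from h import *
c=read_camera("wrist");c["E"]=np.load("w2E.npy")
t=p2w(c,[(223,15),(392,35),(361,262),(211,245)],.035);print(t.round(4),t.mean(0).round(4))
print("knob",p2w(c,[(337,325)],.086))
c=cam("top");g=(np.array([[131,206],[98,390]])/3.5+[225,140]-.36);print("top cam tray near corners",p2w(c,g,.035).round(4))
```

```text
[[0.5504 0.4389 0.035 ]
 [0.695  0.4138 0.035 ]
 [0.6606 0.209  0.035 ]
 [0.5161 0.2344 0.035 ]] [0.6055 0.324  0.035 ]
knob [[0.63387269 0.16913694 0.086     ]]
top cam tray near corners [[0.6604 0.2051 0.035 ]
 [0.5121 0.2274 0.035 ]]
```

```bash
python3 -m inch '[1,-30,0,0,62, 2,-65,0,0,62, 4,-100,0,0,62, 4,-130,0,0,62, 4,-130,-35,0,62, 4,-130,-70,0,62, 4,-130,-105,0,62, 4,-130,-140,0,62, 4,-130,-170,0,62, 4,-130,-188,0,62]' 20
python3 -m inch '[0,0,-3,0,62, 0,0,-3,0,0, 0,0,-3,0,0, 0,0,-3,0,0, 0,0,-3,0,0, 0,0,-3,0,0, 0,0,-3,0,0]'
python3 -m inch '[0,3,0,0,0, 0,6,0,0,0, 1,9,0,0,0, 1,12,0,0,0, 1,14,0,0,0, 1,15,0,0,0]'
```

```text
t: 3.78
tool_pos: [0.6317, 0.1388, 0.0561]
orientation: [-2.285, -2.151, 0.006]
force: [-1.1, 0.3, 0.1]
opening: 0.0572
gripper_force: 0.0
t: 4.37
tool_pos: [0.6348, 0.1395, 0.0588]
orientation: [2.288, 2.152, 0.002]
force: [-13.5, 1.8, 8.6]
opening: 0.0222
gripper_force: 7.2
t: 4.87
tool_pos: [0.6353, 0.1532, 0.0588]
orientation: [2.287, 2.151, -0.003]
force: [-5.7, -9.8, 9.2]
opening: 0.0216
gripper_force: 20.0
```

```bash
python3 -m inch '[0,2,2,0,0, 0,4,3,0,0,0,4,3,0,0,0,4,3,0,0]'; python3 -m inch '[0,2,0,0,0, 0,4,0,0,0,0,4,0,0,0]'
```

```text
t: 5.2
tool_pos: [0.6351, 0.1537, 0.0591]
orientation: [2.287, 2.148, -0.008]
force: [2.9, -16.9, -7.2]
opening: 0.0214
gripper_force: 20.0
t: 5.45
tool_pos: [0.6353, 0.1566, 0.0591]
orientation: [2.287, 2.146, -0.01]
force: [3.9, -22.7, -6.6]
opening: 0.0218
gripper_force: 20.0
```

```bash
python3 -m inch '[0,-4,0,0,40, 0,-4,0,0,62, 0,-4,35,0,62, 0,-4,70,0,62, 0,-4,105,0,62, 0,-4,140,-7,62, 0,-4,175,-14,62, 0,-4,192,-21,62, -20,-10,192,-28,62, -45,-15,192,-35,62]'
python3 -m inch '[-25,-5,0,-7,62, -50,-10,0,-14,62, -75,-15,0,-21,62, -100,-20,0,-28,62, -125,-25,0,-35,62, -145,-30,0,-42,62, -160,-30,0,-49,62, -160,-30,0,-55,62, -160,-30,0,-55,62, -160,-30,0,-55,62]'
python3 - <<'E'
from h import *
s=robot.read_state();print(s["t"],s["tool_pos"],s["orientation"],s["q"].round(2))
c=cam("wrist");cv2.imwrite("pics/w3.png",c["image"]);np.save("w3E.npy",c["E"])
E
```

```text
t: 6.28
tool_pos: [0.5916, 0.148, 0.2551]
orientation: [2.833, 1.356, 0.007]
force: [-0.3, 1.1, 0.4]
opening: 0.0578
gripper_force: 0.0
t: 7.12
tool_pos: [0.4304, 0.1178, 0.2532]
orientation: [-3.14, 0.09, -0.002]
force: [0.5, 0.5, 0.2]
opening: 0.0576
gripper_force: 0.0
7.1167 [0.43039422 0.11778596 0.25320221] [-3.13970686e+00  8.99893772e-02 -2.18381488e-03] [ 0.15 -0.31  1.84  0.    1.61  1.78]
```

View pics/w3.png

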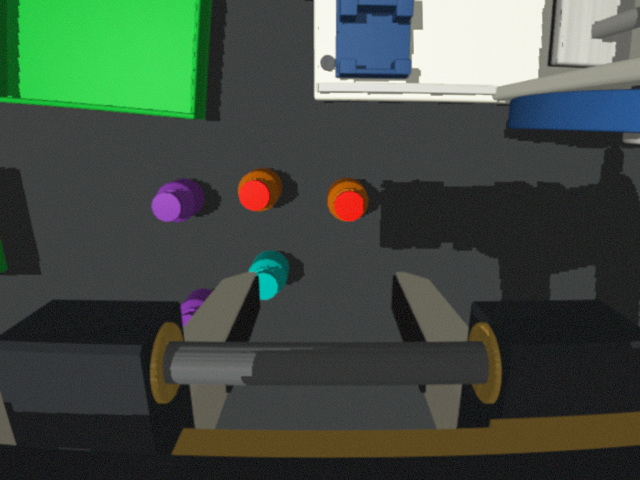

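Wrist view: the amber stoppers are at (256,195) and (349,206). The base's near-left corner is at (315,100), and the nest block's near edge is at (337..411,77).

Run:
```python
from h import *
c=read_camera("wrist");c["image"]=cv2.imread("pics/w3.png");c["E"]=np.load("w3E.npy")
for b in blobs(c,(0,150,120),(6,255,255),60):
    if b[2]<230:print(b,p2w(c,[b[1:3]],.055).round(4))
print(p2w(c,[(315,100)],0).round(4),p2w(c,[(337,77),(411,77)],.033).round(4))
from fit import tw
p=[.6186,-.0885,-.0602];print("top fit: corner",tw(p,[[-.108,.202,0]]),"nests",tw(p,[[-.06,.15,.033],[0,.15,.033],[.06,.15,.033]]).round(4))
```

```text
(np.int32(750), np.float64(254.0), np.float64(195.0), np.int32(238), np.int32(180), np.int32(32), np.int32(31)) [[0.443  0.1813 0.055 ]]
(np.int32(730), np.float64(349.0), np.float64(205.9), np.int32(334), np.int32(191), np.int32(30), np.int32(31)) [[0.4281 0.0966 0.055 ]]
[[0.5249 0.1226 0.    ]] [[0.5418 0.1011 0.033 ]
 [0.5385 0.0347 0.033 ]]
top fit: corner [[0.5229487  0.11963176 0.        ]] nests [[0.5677 0.0648 0.033 ]
 [0.6276 0.0612 0.033 ]
 [0.6875 0.0576 0.033 ]]
```

```bash
python3 -m inch '[-2,-21,0,0,62, -2,-21,-35,0,62, -2,-21,-75,0,62, -2,-21,-115,0,62, -2,-21,-155,0,62, -2,-21,-190,0,62, -2,-21,-215,0,62, -2,-21,-235,0,62, -2,-21,-245,0,62, -2,-21,-246,0,62]' 15
python3 -m inch '[0,0,0,0,62,0,0,0,0,30,0,0,0,0,30,0,0,0,0,30,0,0,0,0,30,0,0,0,0,30,0,0,0,0,30]'
python3 -m inch '[0,0,10,0,30, 0,0,30,0,30, 0,0,60,0,30, 0,0,100,0,30, 20,0,140,0,30, 40,5,180,0,30, 65,12,215,0,30, 90,25,235,0,30,90,25,235,0,30,90,25,235,0,30]'
python3 - <<'E'
from h import *
s=robot.read_state();print(s["t"],s["tool_pos"],s["orientation"],s["q"].round(2))
c=cam("wrist");cv2.imwrite("pics/w4.png",c["image"]);np.save("w4E.npy",c["E"])
E
```

```text
t: 8.1
tool_pos: [0.4263, 0.0961, 0.0042]
orientation: [3.14, -0.094, -0.007]
force: [-0.4, -0.8, -0.3]
opening: 0.0574
gripper_force: 0.0
t: 8.68
tool_pos: [0.4295, 0.0965, 0.0079]
orientation: [-3.14, 0.096, -0.004]
force: [-0.8, -0.3, 7.5]
opening: 0.0398
gripper_force: 15.0
t: 9.52
tool_pos: [0.5199, 0.1219, 0.2437]
orientation: [-3.14, 0.095, -0.005]
force: [-0.7, -0.0, -1.4]
opening: 0.0393
gripper_force: 15.0
9.5167 [0.51988187 0.1218808  0.24374516] [-3.13958289  0.09528941 -0.00476927] [ 0.13 -0.06  1.64  0.    1.56  1.77]
```

View pics/w4.png

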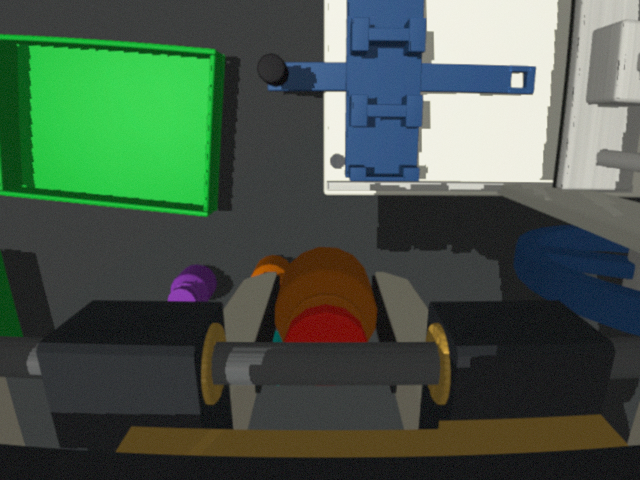

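Run:
```python
from h import *
from fit import tw
from scipy.optimize import least_squares
im=cv2.imread("pics/w4.png");zoom(im,250,0,440,200,3,"pics/c4.png")
c=read_camera("wrist");c["E"]=np.load("w4E.npy")
print("knob",p2w(c,[(272,68)],.086),"corner",p2w(c,[(325,193)],0.))
print("walls",p2w(c,[(364,110),(413,111),(361,35),(416,35)],.058).round(4))
for q in [(.6186,-.0885,-.0602),(.6206,-.0855,-.0602)]:
  print("pred knob,nest2@.15",w2p(c,tw(q,[[0,.242,.086],[-.108,.202,0],[-.03,.15,.058],[.03,.15,.058]])).round(1).tolist())
```

```text
knob [[0.63427009 0.15500009 0.086     ]] corner [[0.52364452 0.12206955 0.        ]]
walls [[0.6003 0.085  0.058 ]
 [0.5974 0.0443 0.058 ]
 [0.6592 0.0849 0.058 ]
 [0.657  0.0407 0.058 ]]
pred knob,nest2@.15 [[274.7, 69.4], [327.5, 193.5], [390.5, 111.8], [392.8, 35.4]]
pred knob,nest2@.15 [[270.5, 66.9], [324.4, 191.8], [386.9, 109.5], [388.9, 33.0]]
```

View pics/c4.png

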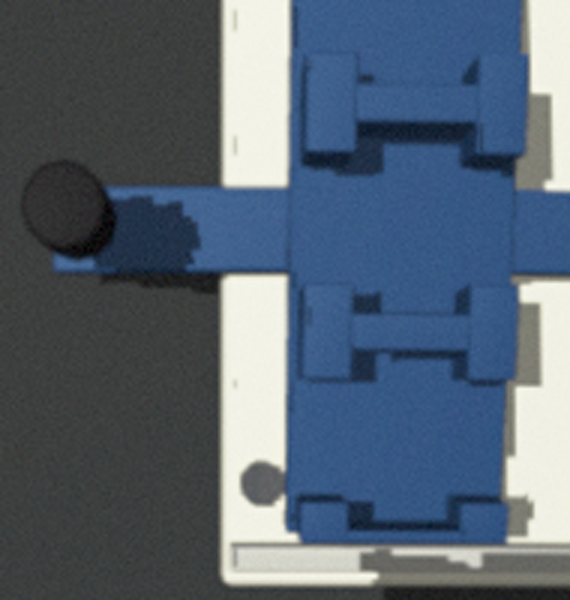

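The crop shows the empty nests with posts at about (386,110) and (389,34), and the knob at (271,68). The press is at (0.620,-0.0857), yaw -3.45°. I place this vial in nest2.

```bash
python3 -m inch '[30,-15,0,0,30, 60,-30,0,0,30, 90,-46,0,0,30, 110,-58,0,0,30, 110,-58,-35,0,30, 110,-58,-70,0,30, 110,-58,-105,0,30, 110,-58,-140,0,30, 110,-58,-165,0,30, 110,-58,-185,0,30]'
python3 -m inch '[0,0,-5,0,30, 0,0,-10,0,30, 0,0,-14,0,30, 0,0,-16,0,30,0,0,-16,0,30,0,0,-16,0,30]'
```

```text
t: 10.5
tool_pos: [0.6253, 0.0629, 0.0531]
orientation: [3.14, -0.097, -0.006]
force: [3.4, -1.1, 10.0]
opening: 0.0396
gripper_force: 15.0
t: 11.0
tool_pos: [0.6275, 0.0627, 0.0407]
orientation: [3.139, -0.097, 0.0]
force: [2.0, -2.4, 3.0]
opening: 0.0396
gripper_force: 15.0
```

```bash
python3 -m inch '[0,0,0,0,50, 0,0,0,0,62, 0,0,0,0,62, 0,0,20,0,62, 0,0,50,0,62, 0,0,90,0,62, -30,20,130,0,62, -60,40,170,0,62, -95,58,205,0,62, -130,75,205,0,62]'
python3 -m inch '[-30,10,0,0,62, -60,25,0,0,62, -60,25,0,0,62,-60,25,0,0,62,-60,25,0,0,62]'
python3 - <<'E'
from h import *
s=robot.read_state();print(s["t"],s["tool_pos"])
c=cam("wrist")
for b in blobs(c,(0,150,120),(6,255,255),60):
    if b[2]<330:print(b[:3],p2w(c,[b[1:3]],.055).round(4),p2w(c,[b[1:3]],.088).round(4))
c=cam("top")
for b in blobs(c,(0,150,80),(12,255,255),10):print(b[:3],p2w(c,[b[1:3]],.055).round(4),p2w(c,[b[1:3]],.088).round(4))
E
```

```text
t: 11.83
tool_pos: [0.5214, 0.1271, 0.2398]
orientation: [-3.139, 0.098, -0.007]
force: [0.3, 0.1, 1.3]
opening: 0.0579
gripper_force: 0.0
t: 12.25
tool_pos: [0.4609, 0.1518, 0.2359]
orientation: [3.14, -0.095, 0.001]
force: [0.1, -0.4, 0.6]
opening: 0.0574
gripper_force: 0.0
12.25 [0.46091767 0.1517571  0.23592822]
(np.int32(781), np.float64(292.6), np.float64(230.3)) [[0.4431 0.1814 0.055 ]] [[0.4515 0.1782 0.088 ]]
(np.int32(76), np.float64(310.3), np.float64(199.4)) [[0.6523 0.0694 0.055 ]] [[0.6437 0.0679 0.088 ]]
(np.int32(257), np.float64(433.4), np.float64(219.6)) [[ 0.5963 -0.2663  0.055 ]] [[ 0.5892 -0.2586  0.088 ]]
(np.int32(557), np.float64(5.5), np.float64(248.4)) [[0.5153 0.9414 0.055 ]] [[0.5104 0.916  0.088 ]]
(np.int32(127), np.float64(268.6), np.float64(276.6)) [[0.4404 0.1793 0.055 ]] [[0.4377 0.1748 0.088 ]]
```

```bash
python3 -m inch '[-8,15,0,0,62, -17,30,0,0,62, -17,30,-40,0,62, -17,30,-80,0,62, -17,30,-120,0,62, -17,30,-160,0,62, -17,30,-190,0,62, -17,30,-212,0,62, -17,30,-224,0,62, -17,30,-229,0,62]' 15
python3 -m inch '[0,0,0,0,62,0,0,0,0,62,0,0,0,0,30,0,0,0,0,30,0,0,0,0,30,0,0,0,0,30,0,0,0,0,30]'
python3 -m inch '[0,0,10,0,30, 0,0,30,0,30, 0,0,60,0,30, 0,0,100,0,30, 20,-20,140,0,30, 40,-40,180,0,30, 60,-60,215,0,30, 80,-80,235,0,30, 90,-95,235,0,30,90,-95,235,0,30]'
python3 - <<'E'
from h import *
s=robot.read_state();print(s["t"],s["tool_pos"],s["orientation"],s["q"].round(2))
c=cam("wrist");cv2.imwrite("pics/w5.png",c["image"][:300])
for b in blobs(c,(0,150,90),(6,255,255),60):print(b[:3],p2w(c,[b[1:3]],.088).round(4))
E
```

```text
t: 13.18
tool_pos: [0.4422, 0.1805, 0.0037]
orientation: [3.138, -0.098, -0.008]
force: [-0.1, 0.2, -0.1]
opening: 0.0575
gripper_force: 0.0
t: 13.77
tool_pos: [0.4448, 0.182, 0.008]
orientation: [-3.14, 0.096, -0.003]
force: [-0.6, -0.8, 6.5]
opening: 0.0399
gripper_force: 15.0
t: 14.6
tool_pos: [0.5373, 0.0834, 0.2461]
orientation: [3.139, -0.101, 0.01]
force: [1.2, -0.6, -1.7]
opening: 0.0397
gripper_force: 15.0
14.6 [0.53732953 0.08344941 0.246119  ] [ 3.13897887 -0.1007911   0.01049877] [ 0.06 -0.04  1.61 -0.    1.56  1.7 ]
(np.int32(921), np.float64(331.1), np.float64(67.1)) [[0.6502 0.0717 0.088 ]]
(np.int32(2057), np.float64(325.5), np.float64(326.4)) [[0.4386 0.0894 0.088 ]]
```

View pics/w5.png

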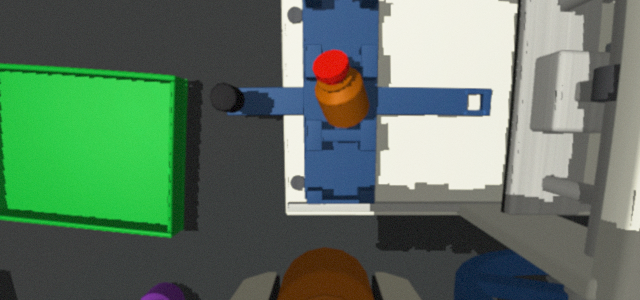

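The nested vial looks tilted: its stopper at (331,67) is far from its base at about (345,120). I check with an overlay of an upright vial at nest2.

Run:
```python
from h import *
from fit import tw
c=cam("wrist");im=c["image"].copy();k=4;x0,y0,x1,y1=270,20,410,165
zoom(im,x0,y0,x1,y1,k,"pics/c5.png");im=cv2.imread("pics/c5.png")
p=(.62,-.0857,-.0602);ctr=tw(p,[[0,.15,.033]])[0]
th=np.linspace(0,2*np.pi,60)
def poly(P,col):
    q=((w2p(c,P)-[x0,y0]+.5)*k).astype(np.int32);cv2.polylines(im,[q],True,col,1)
for r,z,col in((.02,.033,(0,255,255)),(.02,.064,(0,255,0)),(.014,.088,(255,255,255))):
    poly(np.c_[ctr[0]+r*np.cos(th),ctr[1]+r*np.sin(th),np.full(60,z)],col)
poly(tw(p,[[-.025,.12,.058],[-.025,.18,.058],[.025,.18,.058],[.025,.12,.058]]),(255,255,0))
cv2.imwrite("pics/c5.png",im)
```

```text
(no output)
```

View pics/c5.png

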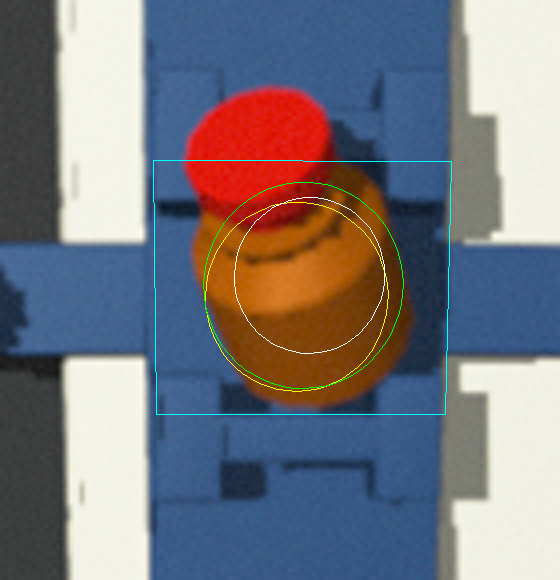

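The vial sits tilted in nest2, leaning away from the robot with its foot against the near posts. The placing ran too fast, with sideways lag. I set the held vial into nest1, settled and slowly, then re-seat the tilted one.

```bash
python3 -m inch '[15,-7,0,0,30, 33,-15,0,0,30, 33,-15,-30,0,30, 33,-15,-60,0,30, 33,-15,-90,0,30, 33,-15,-120,0,30, 33,-15,-140,0,30, 33,-15,-146,0,30,33,-15,-146,0,30,33,-15,-146,0,30]'
python3 -m inch '[0,0,0,0,30,0,0,0,0,30,0,0,0,0,30]'
python3 - <<'E'
from plant import robot
s=robot.read_state();print(s["tool_pos"],s["orientation"])
E
```

```text
t: 15.58
tool_pos: [0.5665, 0.0725, 0.0965]
orientation: [-3.14, 0.095, 0.001]
force: [0.6, 0.8, -0.4]
opening: 0.0396
gripper_force: 15.0
t: 15.83
tool_pos: [0.568, 0.0719, 0.0978]
orientation: [-3.14, 0.096, -0.004]
force: [0.3, 0.2, -0.4]
opening: 0.0399
gripper_force: 15.0
[0.5679548  0.07188054 0.09777105] [-3.13987655  0.0961423  -0.00446101]
```

```bash
python3 -m inch '[3,-4,0,0,30, 3,-4,0,0,30, 3,-4,-8,0,30, 3,-4,-16,0,30, 3,-4,-22,0,30, 3,-4,-27,0,30, 3,-4,-32,0,30, 3,-4,-36,0,30,3,-4,-36,0,30,3,-4,-36,0,30]'
python3 -m inch '[0,0,-4,0,30,0,0,-8,0,30,0,0,-12,0,30,0,0,-15,0,30,0,0,-18,0,30,0,0,-19,0,30,0,0,-20,0,30,0,0,-20,0,30]'
```

```text
t: 16.67
tool_pos: [0.5696, 0.0678, 0.0596]
orientation: [3.14, -0.096, -0.001]
force: [0.5, 0.5, -1.8]
opening: 0.0397
gripper_force: 15.0
t: 17.33
tool_pos: [0.5697, 0.0677, 0.041]
orientation: [3.14, -0.096, -0.001]
force: [-6.9, -0.2, 10.0]
opening: 0.0399
gripper_force: 15.0
```

```bash
python3 -m inch '[0,0,2,0,30, -1,0,2,0,30,-2,0,2,0,30,-2,0,2,0,30]'; python3 -m inch '[0,0,-1,0,30,0,0,-1,0,30,0,0,-1,0,30]'
```

```text
t: 17.67
tool_pos: [0.5675, 0.0678, 0.0417]
orientation: [-3.14, 0.096, 0.001]
force: [0.8, -0.3, -0.8]
opening: 0.0397
gripper_force: 15.0
t: 17.92
tool_pos: [0.5678, 0.0677, 0.0411]
orientation: [3.14, -0.096, -0.0]
force: [-2.0, 0.4, 2.7]
opening: 0.0394
gripper_force: 15.0
```

```bash
python3 -m inch '[0,0,1,0,45, 0,0,1,0,55, 0,0,1,0,62, 0,0,1,0,62, 0,0,15,0,62, 0,0,35,0,62, 0,0,65,0,62, 0,0,100,0,62, 0,0,140,0,62, -20,0,180,0,62]'
python3 -m inch '[-20,0,20,0,62,-30,0,25,0,62,-30,0,25,0,62,-30,0,25,0,62]'
python3 - <<'E'
from h import *
from fit import tw
s=robot.read_state();print(s["t"],s["tool_pos"])
c=cam("wrist")
for b in blobs(c,(0,150,90),(6,255,255),60):print(b[:3],p2w(c,[b[1:3]],.088).round(4))
im=c["image"];k=3;x0,y0,x1,y1=220,40,440,240
zoom(im,x0,y0,x1,y1,k,"pics/c6.png");im=cv2.imread("pics/c6.png")
p=(.62,-.0857,-.0602);th=np.linspace(0,2*np.pi,60)
for ctr in tw(p,[[0,.15,.033],[-.06,.15,.033]]):
  for r,z,col in((.02,.033,(0,255,255)),(.02,.064,(0,255,0)),(.014,.088,(255,255,255))):
    q=((w2p(c,np.c_[ctr[0]+r*np.cos(th),ctr[1]+r*np.sin(th),np.full(60,z)])-[x0,y0]+.5)*k).astype(np.int32);cv2.polylines(im,[q],True,col,1)
cv2.imwrite("pics/c6.png",im)
E
```

```text
t: 18.75
tool_pos: [0.5503, 0.0676, 0.22]
orientation: [3.14, -0.097, 0.002]
force: [0.9, 0.9, 1.2]
opening: 0.0576
gripper_force: 0.0
t: 19.08
tool_pos: [0.5194, 0.0678, 0.2435]
orientation: [-3.14, 0.096, -0.002]
force: [0.0, -0.6, 0.3]
opening: 0.0577
gripper_force: 0.0
19.1333 [0.51917781 0.06774356 0.24237862]
(np.int32(951), np.float64(309.2), np.float64(40.7)) [[0.6498 0.0715 0.088 ]]
(np.int32(1002), np.float64(321.8), np.float64(155.5)) [[0.566  0.0676 0.088 ]]
(np.int32(66), np.float64(634.0), np.float64(284.6)) [[ 0.4405 -0.2002  0.088 ]]
```

View pics/c6.png

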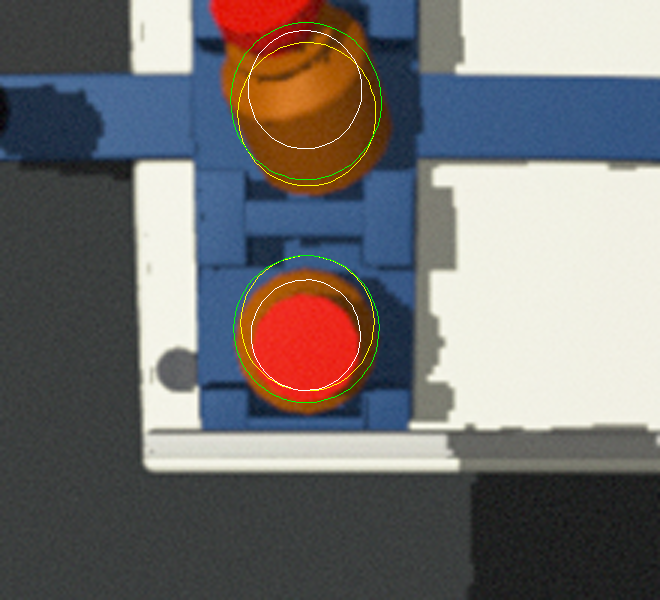

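The nest1 vial is upright, stopper at (322,155). Vial B leans about 35° in nest2 with its foot on the near posts. I grip it at mid body, lift it out, and right it on the open bench by setting it down with a soft grip.

```bash
python3 -m inch '[35,0,0,0,70, 70,-1,0,0,70, 108,-2,0,0,70, 108,-2,-40,0,70, 108,-2,-80,0,70, 108,-2,-120,0,70, 108,-2,-150,0,70, 108,-2,-165,0,70, 108,-2,-170,0,70,108,-2,-170,0,70]' 10
python3 -m inch '[0,0,-10,0,70, 0,0,-20,0,70, 0,0,-27,0,70, 0,0,-32,0,70,0,0,-32,0,70,0,0,-32,0,70]'
```

```text
t: 20.02
tool_pos: [0.6252, 0.0656, 0.0695]
orientation: [3.14, -0.096, -0.009]
force: [0.0, 0.1, 0.5]
opening: 0.0651
gripper_force: 0.0
t: 20.52
tool_pos: [0.627, 0.0657, 0.0411]
orientation: [3.14, -0.096, -0.0]
force: [-0.0, -0.9, -0.1]
opening: 0.0647
gripper_force: 0.0
```

```bash
python3 -m inch '[0,0,0,0,30,0,0,0,0,30,0,0,0,0,30,0,0,0,0,30,0,0,0,0,30,0,0,0,0,30]'
python3 -m inch '[0,0,5,0,30, 0,0,12,0,30, 0,0,25,0,30, 0,0,45,0,30, 0,0,70,0,30, 0,0,100,0,30, 0,0,140,0,30, 0,0,170,0,30, 0,0,170,0,30]'
python3 - <<'E'
from h import *
s=robot.read_state();print(s["t"],s["tool_pos"])
c=cam("wrist");cv2.imwrite("pics/w7.png",c["image"])
for b in blobs(c,(0,150,90),(6,255,255),60):print(b[:3],p2w(c,[b[1:3]],.088).round(4))
E
```

```text
t: 21.02
tool_pos: [0.6271, 0.0658, 0.0414]
orientation: [-3.14, 0.096, 0.0]
force: [-1.7, 0.7, 1.7]
opening: 0.0442
gripper_force: 9.5
t: 21.77
tool_pos: [0.6314, 0.066, 0.2222]
orientation: [-3.139, 0.096, -0.023]
force: [0.9, -0.6, 1.6]
opening: 0.0443
gripper_force: 9.3
21.7667 [0.63138251 0.06601253 0.22223705]
(np.int32(5684), np.float64(299.9), np.float64(274.3)) [[0.5919 0.0883 0.088 ]]
```

```bash
python3 -m inch '[-25,4,0,0,30, -55,8,0,0,30, -90,13,0,0,30, -125,18,0,0,30, -160,24,0,0,30, -190,29,0,0,30, -203,31,-30,0,30, -203,31,-65,0,30, -203,31,-100,0,30, -203,31,-130,0,30]'
python3 -m inch '[0,0,-20,0,30, 0,0,-40,0,30, 0,0,-55,0,30, 0,0,-65,0,30,0,0,-65,0,30,0,0,-65,0,30]'
```

```text
t: 22.65
tool_pos: [0.4227, 0.0968, 0.079]
orientation: [3.14, -0.096, -0.001]
force: [-0.0, -0.3, -2.2]
opening: 0.0399
gripper_force: 9.9
t: 23.15
tool_pos: [0.4235, 0.0967, 0.0159]
orientation: [3.14, -0.096, -0.002]
force: [-0.0, 0.1, -0.6]
opening: 0.0402
gripper_force: 9.9
```

```bash
python3 -m inch '[0,0,-3,0,30, 0,0,-6,0,30, 0,0,-8,0,30, 0,0,-10,0,30, 0,0,-11,0,30,0,0,-12,0,30,0,0,-13,0,30,0,0,-13,0,30]' 4
python3 -m inch '[0,0,1,0,45,0,0,1,0,62,0,0,1,0,62,0,0,1,0,62,0,0,1,0,62]'
python3 -m inch '[0,0,20,0,62,0,0,45,0,62, 0,0,80,0,62,0,0,120,0,62,-10,0,160,0,62,-20,0,190,0,62,-40,0,220,0,62, -40,0,220,0,62,-40,0,220,0,62]' 15
python3 - <<'E'
from h import *
s=robot.read_state();print(s["t"],s["tool_pos"])
c=cam("wrist");cv2.imwrite("pics/w8.png",c["image"])
for b in blobs(c,(0,150,90),(6,255,255),60):print(b,p2w(c,[b[1:3]],.055).round(4),p2w(c,[b[1:3]],.088).round(4))
E
```

```text
t: 23.82
tool_pos: [0.4245, 0.0969, 0.0035]
orientation: [-3.14, 0.096, -0.001]
force: [-0.2, 0.5, 3.6]
opening: 0.0396
gripper_force: 4.0
t: 24.23
tool_pos: [0.4241, 0.0967, 0.0041]
orientation: [3.14, -0.096, -0.0]
force: [0.4, 0.4, -0.2]
opening: 0.0572
gripper_force: 0.0
t: 24.98
tool_pos: [0.3852, 0.097, 0.2267]
orientation: [-3.139, 0.096, -0.008]
force: [0.6, 0.1, -1.4]
opening: 0.0576
gripper_force: 0.0
24.9833 [0.38523088 0.09696106 0.22666546]
(np.int32(863), np.float64(323.7), np.float64(173.1), np.int32(307), np.int32(157), np.int32(34), np.int32(33)) [[0.4174 0.0964 0.055 ]] [[0.421  0.0961 0.088 ]]
```

View pics/w8.png

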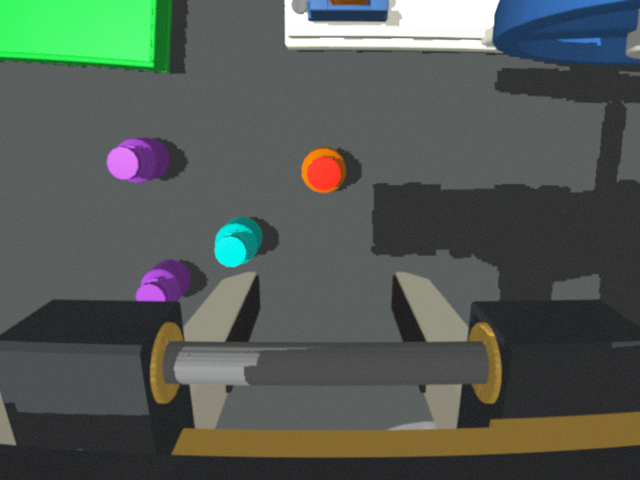

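Vial B stands upright again at (324,173) in the view, about (0.4174,0.0964). I regrip it and place it slowly in nest2.

```bash
python3 -m inch '[17,0,0,0,62, 34,0,0,0,62, 34,0,-40,0,62, 34,0,-80,0,62, 34,0,-120,0,62, 34,0,-160,0,62, 34,0,-190,0,62, 34,0,-210,0,62, 34,0,-218,0,62, 34,0,-220,0,62]' 15
python3 -m inch '[0,0,0,0,62,0,0,0,0,62,0,0,0,0,30,0,0,0,0,30,0,0,0,0,30,0,0,0,0,30,0,0,0,0,30]'
python3 -m inch '[0,0,10,0,30, 0,0,40,0,30, 0,0,80,0,30, 0,0,120,0,30, 35,-5,145,0,30, 70,-10,145,0,30, 105,-16,145,0,30, 140,-22,145,0,30, 175,-27,145,0,30, 200,-30,145,0,30]'
python3 -m inch '[10,-2,-30,0,30, 10,-2,-50,0,30, 10,-2,-50,0,30, 10,-2,-50,0,30,10,-2,-50,0,30]'
```

```text
t: 25.87
tool_pos: [0.4152, 0.0963, 0.0011]
orientation: [3.139, -0.097, -0.01]
force: [0.1, 0.9, 0.2]
opening: 0.0577
gripper_force: 0.0
t: 26.45
tool_pos: [0.4188, 0.0968, 0.0049]
orientation: [-3.14, 0.096, -0.002]
force: [-1.1, 0.7, 4.6]
opening: 0.0398
gripper_force: 15.0
t: 27.28
tool_pos: [0.6204, 0.0662, 0.1499]
orientation: [3.14, -0.097, 0.002]
force: [0.6, -0.2, -1.0]
opening: 0.0395
gripper_force: 15.0
t: 27.7
tool_pos: [0.6283, 0.0649, 0.1007]
orientation: [-3.14, 0.096, -0.001]
force: [-0.5, -0.4, -0.3]
opening: 0.0397
gripper_force: 15.0
```

```bash
python3 -m inch '[1,-0.7,0,0,30, 1,-0.7,-8,0,30, 1,-0.7,-16,0,30, 1,-0.7,-22,0,30, 1,-0.7,-27,0,30, 1,-0.7,-32,0,30, 1,-0.7,-36,0,30,1,-0.7,-40,0,30,1,-0.7,-44,0,30,1,-0.7,-46,0,30]'
python3 -m inch '[0,0,-3,0,30,0,0,-6,0,30,0,0,-9,0,30,0,0,-11,0,30,0,0,-13,0,30,0,0,-15,0,30,0,0,-15,0,30]'
```

```text
t: 28.53
tool_pos: [0.6289, 0.064, 0.0525]
orientation: [3.14, -0.096, -0.001]
force: [-0.5, 0.6, -1.0]
opening: 0.0396
gripper_force: 15.0
t: 29.12
tool_pos: [0.6293, 0.064, 0.0382]
orientation: [3.14, -0.096, 0.0]
force: [1.1, 0.4, -1.1]
opening: 0.0399
gripper_force: 15.0
```

```bash
python3 -m inch '[0,0,-1,0,30,0,0,-1,0,45,0,0,-1,0,55, 0,0,-1,0,62, 0,0,-1,0,62, 0,0,15,0,62, 0,0,40,0,62, 0,0,80,0,62, 0,0,120,0,62, -20,0,160,0,62]'
python3 -m inch '[-25,0,20,0,62,-50,0,25,0,62,-70,0,25,0,62,-80,0,25,0,62,-80,0,25,0,62,-80,0,25,0,62]'
python3 - <<'E'
from h import *
s=robot.read_state();print(s["t"],s["tool_pos"])
c=cam("wrist")
for b in blobs(c,(0,150,90),(6,255,255),60):print(b,p2w(c,[b[1:3]],.088).round(4))
E
```

```text
t: 29.95
tool_pos: [0.6118, 0.0639, 0.1974]
orientation: [-3.14, 0.097, -0.002]
force: [1.8, 0.4, 1.0]
opening: 0.0576
gripper_force: 0.0
t: 30.45
tool_pos: [0.5307, 0.0641, 0.2208]
orientation: [-3.14, 0.096, -0.002]
force: [-0.0, -0.3, -0.2]
opening: 0.0575
gripper_force: 0.0
30.45 [0.5306581  0.06408832 0.2208299 ]
(np.int32(1265), np.float64(317.0), np.float64(85.8), np.int32(297), np.int32(66), np.int32(40), np.int32(41)) [[0.6274 0.064  0.088 ]]
(np.int32(1117), np.float64(317.5), np.float64(174.1), np.int32(299), np.int32(156), np.int32(38), np.int32(38)) [[0.566  0.0676 0.088 ]]
```

Both vials are upright in nest1 and nest2: round stopper blobs at (317,174) and (317,86). Next I grip the knob with fingers along x and push home.

```bash
python3 -m inch '[10,15,15,7,62, 25,30,30,14,62, 40,45,30,21,62, 55,60,30,28,62, 70,75,30,35,62, 85,87,30,42,62, 95,92,30,49,62, 104,92,30,56,62, 104,92,30,63,62, 104,92,30,70,62]'
python3 -m inch '[0,0,0,7,62, 0,0,0,14,62, 0,0,0,20,62, 0,0,-40,20,62, 0,0,-80,20,62, 0,0,-120,20,62, 0,0,-155,20,62, 0,0,-175,20,62, 0,0,-185,20,62, 0,0,-188,20,62]'
python3 -m inch '[0,0,0,0,62,0,0,0,0,62]' 30
```

```text
t: 31.33
tool_pos: [0.6356, 0.1562, 0.2491]
orientation: [-2.622, -1.73, 0.002]
force: [0.3, 0.0, 0.0]
opening: 0.0577
gripper_force: 0.0
t: 32.17
tool_pos: [0.6332, 0.1557, 0.059]
orientation: [-2.287, -2.15, 0.006]
force: [-0.2, -0.3, 0.2]
opening: 0.0576
gripper_force: 0.0
t: 32.33
tool_pos: [0.6362, 0.1563, 0.0645]
orientation: [2.287, 2.151, 0.004]
force: [-0.2, -0.2, 0.7]
opening: 0.0576
gripper_force: 0.0
```

```bash
python3 -m inch '[-1,0,-4,0,62, -1,0,-4,0,0, -1,0,-4,0,0,-1,0,-4,0,0,-1,0,-4,0,0,-1,0,-4,0,0,-1,0,-4,0,0,-1,0,-4,0,0]'
python3 -m inch '[0,-2,0,0,0, 0,-5,0,0,0, -0.5,-10,0,0,0, -1,-16,0,0,0, -1.4,-23,0,0,0, -1.8,-30,0,0,0, -2.3,-38,0,0,0, -2.8,-46,0,0,0, -3.2,-53,0,0,0, -3.6,-60,0,0,0]'
```

```text
t: 33.0
tool_pos: [0.6353, 0.156, 0.0588]
orientation: [2.287, 2.15, 0.005]
force: [9.1, 0.4, -5.5]
opening: 0.0214
gripper_force: 30.0
t: 33.83
tool_pos: [0.6316, 0.0961, 0.0588]
orientation: [2.287, 2.151, 0.005]
force: [8.0, 2.7, -5.1]
opening: 0.0215
gripper_force: 30.0
```

```bash
python3 -m inch '[-0.5,-7,0,0,0, -1,-15,0,0,0, -1.4,-23,0,0,0, -1.8,-31,0,0,0, -2.3,-39,0,0,0, -2.8,-47,0,0,0, -3.3,-55,0,0,0, -3.8,-63,0,0,0, -4.2,-71,0,0,0, -4.7,-79,0,0,0]'
python3 -m inch '[0,-2,0,0,0, -0.3,-4,0,0,0, -0.4,-6,0,0,0, -0.5,-8,0,0,0, -0.6,-9,0,0,0,-0.6,-10,0,0,0,-0.7,-11,0,0,0,-0.7,-11,0,0,0]'
```

```text
t: 34.67
tool_pos: [0.6267, 0.0172, 0.0588]
orientation: [2.287, 2.151, 0.005]
force: [7.6, 1.5, -4.0]
opening: 0.0214
gripper_force: 30.0
t: 35.33
tool_pos: [0.6261, 0.0062, 0.0588]
orientation: [2.287, 2.151, 0.004]
force: [7.8, 0.6, -4.6]
opening: 0.0217
gripper_force: 30.0
```

```bash
python3 -m inch '[0,-1,0,0,0, 0,-2,0,0,0, 0,-3,0,0,0, 0,-3,0,0,0]'; python3 -m inch '[0,-1,0,0,0, 0,-2,0,0,0, 0,-2,0,0,0]'
```

```text
t: 35.67
tool_pos: [0.626, 0.0061, 0.0588]
orientation: [-2.287, -2.153, -0.008]
force: [8.3, 13.1, -3.7]
opening: 0.0215
gripper_force: 30.0
t: 35.92
tool_pos: [0.626, 0.006, 0.0588]
orientation: [-2.285, -2.152, -0.011]
force: [7.6, 19.9, -3.6]
opening: 0.0212
gripper_force: 30.0
```

```bash
python3 -m inch '[0,4,0,0,0, 0,4,0,0,40, 0,4,0,0,62, 0,4,0,0,62, 0,4,35,0,62, 0,4,75,0,62, 0,4,115,0,62, 0,4,155,0,62, 0,4,195,0,62, 0,4,235,0,62]'
python3 -m inch '[0,0,40,7,62, 0,0,70,14,62, -5,-20,75,21,62, -10,-45,75,28,62, -15,-75,75,35,62, -20,-105,75,42,62, -25,-135,75,49,62, -30,-165,75,56,62, -37,-190,75,63,62, -45,-215,75,70,62]'
python3 -m inch '[-4,-20,0,7,62, -7,-40,0,14,62, -7,-43,0,20,62, -7,-43,-40,20,62, -7,-43,-80,20,62, -7,-43,-115,20,62, -7,-43,-145,20,62, -7,-43,-160,20,62, -7,-43,-160,20,62,-7,-43,-160,20,62]'
python3 - <<'E'
from h import *
s=robot.read_state();print(s["t"],s["tool_pos"],s["orientation"],s["q"].round(2))
c=cam("top")
for b in blobs(c,(0,150,80),(12,255,255),30):print(b,p2w(c,[b[1:3]],.14).round(4))
E
```

```text
t: 36.75
tool_pos: [0.624, 0.0047, 0.2956]
orientation: [-2.289, -2.152, 0.0]
force: [1.0, 0.1, -0.5]
opening: 0.0575
gripper_force: 0.0
t: 37.58
tool_pos: [0.5787, -0.2117, 0.3683]
orientation: [-0.632, -3.077, -0.0]
force: [0.9, 0.1, -0.3]
opening: 0.0578
gripper_force: 0.0
t: 38.42
tool_pos: [0.5717, -0.2529, 0.2078]
orientation: [-0.097, -3.138, -0.002]
force: [0.7, -0.1, -0.0]
opening: 0.0574
gripper_force: 0.0
38.4167 [ 0.57171805 -0.252855    0.20779113] [-9.68503410e-02 -3.13796001e+00 -1.59763443e-03] [-0.5   0.21  1.42 -0.    1.51 -2.01]
(np.int32(554), np.float64(5.4), np.float64(248.3), np.int32(0), np.int32(221), np.int32(22), np.int32(61)) [[0.5031 0.8763 0.14  ]]
```

```bash
python3 -m inch '[2,5,0,0,62, 2,5,-25,0,62, 2,5,-50,0,62, 2,5,-70,0,62, 2,5,-85,0,62, 2,5,-94,0,62, 2,5,-94,0,62,2,5,-94,0,62]' 25
python3 -m inch '[0,0,0,0,0,0,0,0,0,0,0,0,0,0,0,0,0,0,0,0,0,0,0,0,0,0,0,0,0,0,0,0,0,0,0]'
```

```text
t: 39.13
tool_pos: [0.5753, -0.2481, 0.1159]
orientation: [0.096, 3.139, -0.001]
force: [0.1, -0.6, -0.6]
opening: 0.0578
gripper_force: 0.0
t: 39.72
tool_pos: [0.5746, -0.2471, 0.1141]
orientation: [-0.096, -3.14, -0.002]
force: [2.0, 3.0, -1.5]
opening: 0.0211
gripper_force: 25.0
```

```bash
python3 -m inch '[0,-4,-5,0,0, -0.5,-8,-10.5,0,0, -0.7,-11.5,-16,0,0, -1,-15,-22,0,0, -1,-18,-28,0,0, -1.2,-20.6,-34,0,0, -1.4,-23,-40,0,0, -1.5,-25,-46.5,0,0, -1.6,-26.7,-53,0,0, -1.7,-28.3,-59.5,0,0]'
python3 -m inch '[0,-1,-3,0,0,0,-1,-6,0,0,0,-1,-8,0,0,0,-1,-8,0,0]'
```

```text
t: 40.55
tool_pos: [0.5727, -0.2756, 0.0541]
orientation: [-0.096, -3.14, -0.002]
force: [-0.5, 8.5, 5.2]
opening: 0.0212
gripper_force: 25.0
t: 40.88
tool_pos: [0.5742, -0.2761, 0.0501]
orientation: [0.095, 3.138, 0.002]
force: [-7.1, 17.0, 24.3]
opening: 0.0212
gripper_force: 25.0
```

```bash
python3 -m inch '[0,1,6,0,0, 0,1,6,0,40, 0,1,6,0,62, 0,1,6,0,62, 0,1,40,0,62, 0,1,80,0,62, 0,1,120,0,62, 0,1,160,0,62, 0,1,200,0,62, 0,1,240,0,62]' 40
python3 -m inch '[-5,10,35,0,62, -20,30,60,0,62, -38,55,60,0,62, -56,80,60,0,62, -74,106,60,0,62, -92,132,60,0,62, -110,158,60,0,62, -128,184,60,0,62, -140,202,60,0,62,-140,202,60,0,62]'
python3 -m inch '[0,0,0,0,62,0,0,0,0,62,0,0,0,0,62]'
python3 - <<'E'
from h import *
s=robot.read_state();print(s["t"],s["tool_pos"],s["orientation"],s["q"].round(2))
c=cam("top")
for b in blobs(c,(0,150,80),(12,255,255),30):print(b,p2w(c,[b[1:3]],.08).round(4))
print("pred bar down/up",w2p(c,[[.5725,-.275,.08],[.5742,-.2472,.14]]))
cv2.imwrite("pics/t9.png",c["image"])
E
```

```text
t: 41.72
tool_pos: [0.5723, -0.277, 0.2884]
orientation: [-0.098, -3.14, 0.001]
force: [1.1, 0.3, 0.1]
opening: 0.0577
gripper_force: 0.0
t: 42.55
tool_pos: [0.4316, -0.0724, 0.3476]
orientation: [0.094, 3.139, -0.0]
force: [-0.2, -1.0, 1.1]
opening: 0.058
gripper_force: 0.0
t: 42.8
tool_pos: [0.4332, -0.0752, 0.3466]
orientation: [-0.098, -3.14, 0.001]
force: [0.0, -0.2, 0.2]
opening: 0.0575
gripper_force: 0.0
42.8 [ 0.43318761 -0.07518515  0.346631  ] [-9.79631115e-02 -3.13952421e+00  5.69982972e-04] [-0.29 -0.32  1.68 -0.    1.78 -1.8 ]
(np.int32(562), np.float64(5.4), np.float64(248.6), np.int32(0), np.int32(221), np.int32(22), np.int32(61)) [[0.5111 0.9224 0.08  ]]
pred bar down/up [[439.07089299 226.38799571]
 [433.80383168 221.10343508]]
```

```bash
python3 - <<'E'
from h import *
c=cam("scene")
for b in blobs(c,(0,150,80),(6,255,255),30):print(b)
print("pred bar down/up centre of 85mm grip",w2p(c,[[.5725,-.275,.07],[.5742,-.2472,.13]]))
E
python3 -m inch '[1,0,-30,0,62, 1,0,-60,0,62, 1,0,-85,0,62, 1,0,-100,0,62, 1,0,-107,0,62, 1,0,-107,0,62,1,0,-107,0,62]'
python3 -m inch '[0,0,0,0,0,0,0,0,0,0,0,0,0,0,0,0,0,0,0,0,0,0,0,0,0,0,0,0,0,0,0,0,0,0,0]'
python3 - <<'E'
from plant import robot
s=robot.read_state();print(s["tool_pos"],s["orientation"],s["force"])
E
```

```text
(np.int32(841), np.float64(574.8), np.float64(62.5), np.int32(560), np.int32(42), np.int32(31), np.int32(41))
(np.int32(98), np.float64(229.1), np.float64(248.6), np.int32(222), np.int32(242), np.int32(14), np.int32(14))
pred bar down/up centre of 85mm grip [[233.32810847 247.30186189]
 [238.33051094 233.66009507]]
t: 43.48
tool_pos: [0.4341, -0.0746, 0.2405]
orientation: [0.097, 3.14, -0.0]
force: [-0.2, 0.1, 0.3]
opening: 0.0579
gripper_force: 0.0
t: 44.07
tool_pos: [0.4342, -0.0741, 0.2404]
orientation: [0.096, 3.139, 0.0]
force: [2.8, 3.3, 1.8]
opening: 0.0211
gripper_force: 40.0
[ 0.43422586 -0.07409499  0.24036388] [9.57557481e-02 3.13905477e+00 5.54213943e-05] [2.77829089 3.27727822 1.80298254]
```

The lever is down: red bar at scene (229,249), as predicted for the held position. The handle is gripped, and I lead it round in quarters.

```bash
python3 -m inch '[-0.7,-11.3,-1,0,0, -1.3,-22.2,-3.9,0,0, -2,-32.5,-8.7,0,0, -2.5,-41.8,-15.2,0,0, -3,-49.8,-23.2,0,0, -3.4,-56.3,-32.5,0,0, -3.7,-61.1,-42.8,0,0, -3.8,-64,-53.7,0,0, -3.9,-65,-65,0,0,-3.9,-65,-65,0,0]'; python3 -m inch '[0,0,0,0,0]'
```

```text
t: 44.9
tool_pos: [0.4301, -0.1386, 0.1721]
orientation: [0.097, 3.14, 0.004]
force: [10.0, 6.2, -5.7]
opening: 0.0208
gripper_force: 40.0
t: 44.98
tool_pos: [0.4301, -0.1386, 0.1733]
orientation: [0.096, 3.14, 0.003]
force: [7.2, 6.0, -5.5]
opening: 0.021
gripper_force: 40.0
```

```bash
python3 -m inch '[0.1,1,-11.3,0,0, 0.2,3.9,-22.2,0,0, 0.5,8.7,-32.5,0,0, 0.9,15.2,-41.8,0,0, 1.4,23.2,-49.8,0,0, 2,32.5,-56.3,0,0, 2.6,42.8,-61.1,0,0, 3.2,53.7,-64,0,0, 3.9,65,-65,0,0,3.9,65,-65,0,0]'; python3 -m inch '[0,0,0,0,0,0,0,0,0,0]'
```

```text
t: 45.82
tool_pos: [0.4343, -0.0735, 0.1103]
orientation: [0.096, 3.139, 0.0]
force: [2.0, 4.5, 2.9]
opening: 0.021
gripper_force: 40.0
t: 45.98
tool_pos: [0.4342, -0.0746, 0.1103]
orientation: [0.096, 3.139, -0.0]
force: [2.2, 3.8, 4.6]
opening: 0.0214
gripper_force: 40.0
```

```bash
python3 -m inch '[0.7,11.3,1,0,0, 1.3,22.2,3.9,0,0, 2,32.5,8.7,0,0, 2.5,41.8,15.2,0,0, 3,49.8,23.2,0,0, 3.4,56.3,32.5,0,0, 3.7,61.1,42.8,0,0, 3.8,64,53.7,0,0, 3.9,65,65,0,0,3.9,65,65,0,0]'; python3 -m inch '[0,0,0,0,0]'
python3 -m inch '[-0.1,-1,11.3,0,0, -0.2,-3.9,22.2,0,0, -0.5,-8.7,32.5,0,0, -0.9,-15.2,41.8,0,0, -1.4,-23.2,49.8,0,0, -2,-32.5,56.3,0,0, -2.6,-42.8,61.1,0,0, -3.2,-53.7,64,0,0, -3.7,-62,64.8,0,0,-3.9,-65,65,0,0]'; python3 -m inch '[0,0,0,0,0,0,0,0,0,0]'
```

```text
t: 46.82
tool_pos: [0.4383, -0.009, 0.1765]
orientation: [0.096, 3.139, 0.001]
force: [0.1, 6.3, 1.1]
opening: 0.0211
gripper_force: 40.0
t: 46.9
tool_pos: [0.4383, -0.009, 0.1755]
orientation: [0.096, 3.139, 0.002]
force: [3.8, 6.5, 0.1]
opening: 0.0208
gripper_force: 40.0
t: 47.73
tool_pos: [0.4341, -0.0759, 0.2403]
orientation: [0.099, 3.139, -0.002]
force: [2.5, 2.8, 3.9]
opening: 0.0208
gripper_force: 40.0
t: 47.9
tool_pos: [0.4341, -0.0755, 0.2403]
orientation: [0.099, 3.139, -0.003]
force: [3.1, -4.6, 4.2]
opening: 0.021
gripper_force: 40.0
```

```bash
python3 -m inch '[0,1,0,0,0,0,1.3,0,0,0,0,1.3,0,0,0,0,1.3,0,0,0]'
```

```text
t: 48.23
tool_pos: [0.4343, -0.0732, 0.2403]
orientation: [0.096, 3.139, -0.002]
force: [3.6, -4.0, 4.5]
opening: 0.0213
gripper_force: 40.0
```

```bash
python3 -m inch '[0,0,0,0,30, 0,0,0,0,62, 0,0,0,0,62, 0,0,30,0,62, 0,0,70,0,62, 0,0,105,0,62, 15,-20,115,0,62, 33,-47,115,0,62, 51,-74,115,0,62, 69,-101,115,0,62]' 40
python3 -m inch '[18,-26,0,0,62, 36,-52,0,0,62, 54,-78,0,0,62, 70,-101,0,0,62, 70,-101,-40,0,62, 70,-101,-80,0,62, 70,-101,-120,0,62, 70,-101,-150,0,62, 70,-101,-170,0,62, 70,-101,-170,0,62]'
python3 -m inch '[0,0,0,0,62,0,0,0,0,62,0,0,0,0,62]'
```

```text
t: 49.07
tool_pos: [0.5034, -0.1747, 0.3548]
orientation: [-0.095, -3.14, -0.001]
force: [0.7, 0.8, 0.5]
opening: 0.0574
gripper_force: 0.0
t: 49.9
tool_pos: [0.5692, -0.2725, 0.1773]
orientation: [-0.096, -3.13, -0.009]
force: [0.1, -0.4, -1.1]
opening: 0.0578
gripper_force: 0.0
t: 50.15
tool_pos: [0.5741, -0.2756, 0.1879]
orientation: [0.096, 3.137, -0.003]
force: [-1.3, 0.3, -0.7]
opening: 0.0578
gripper_force: 0.0
```

Run:
```python
from h import *
c=cam("top");zoom(c["image"],280,130,460,300,3.3,"pics/c10.png")
c=cam("scene")
for b in blobs(c,(0,150,80),(6,255,255),15):print(b)
```

```text
(np.int32(832), np.float64(574.8), np.float64(62.5), np.int32(560), np.int32(42), np.int32(31), np.int32(41))
(np.int32(96), np.float64(228.5), np.float64(249.2), np.int32(221), np.int32(243), np.int32(15), np.int32(13))
```

View pics/c10.png

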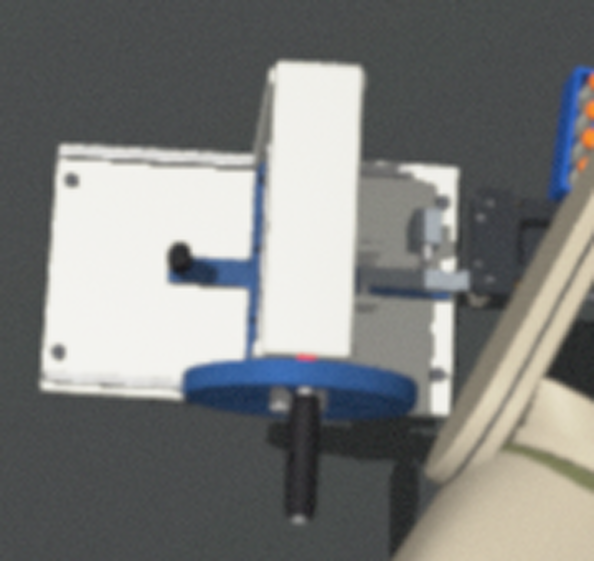

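The handle is back at the red top mark: mark (307,357), handle foot (306,393), same place relative to the crown as at the start. Next I lift the lock lever.

```bash
python3 -m inch '[0,0,-30,0,62, 0,0,-65,0,62, 0,0,-95,0,62, 0,0,-115,0,62, 0,0,-128,0,62, 0,0,-136,0,62, 0,0,-136,0,62,0,0,-136,0,62]' 40
python3 -m inch '[0,0,0,0,0,0,0,0,0,0,0,0,0,0,0,0,0,0,0,0,0,0,0,0,0,0,0,0,0,0,0,0,0,0,0]'
python3 -m inch '[0,1,5,0,0, 0,2,10,0,0, 0.2,3.5,16,0,0, 0.4,5.5,22,0,0, 0.5,8,28.5,0,0, 0.7,11,35,0,0, 1,14.5,41,0,0, 1.2,18,46.5,0,0, 1.4,22,52,0,0, 1.7,27,57,0,0]'
```

```text
t: 50.92
tool_pos: [0.5736, -0.2754, 0.0504]
orientation: [0.096, 3.139, -0.001]
force: [-0.1, 0.2, 0.5]
opening: 0.0572
gripper_force: 0.0
t: 51.5
tool_pos: [0.5729, -0.275, 0.0491]
orientation: [0.096, 3.14, -0.0]
force: [-0.5, 0.0, 1.7]
opening: 0.0209
gripper_force: 40.0
t: 52.33
tool_pos: [0.5747, -0.251, 0.1086]
orientation: [0.098, 3.138, -0.009]
force: [-4.5, -14.9, 6.5]
opening: 0.0208
gripper_force: 40.0
```

```bash
python3 -m inch '[0,1,2,0,0, 0,1,3,0,40, 0,1,3,0,62, 0,1,3,0,62, 0,1,35,0,62, 0,1,75,0,62, 0,1,115,0,62, 0,1,155,0,62, 0,1,195,0,62, 0,1,235,0,62]'
python3 -m inch '[5,20,25,-7,62, 10,45,25,-14,62, 15,75,25,-21,62, 20,105,25,-28,62, 25,135,25,-35,62, 30,165,25,-42,62, 36,195,25,-49,62, 43,225,25,-56,62, 52,252,25,-63,62, 52,256,25,-70,62]'
python3 -m inch '[0,0,0,-7,62, 0,0,0,-14,62, 0,0,0,-20,62, 0,0,-40,-20,62, 0,0,-80,-20,62, 0,0,-120,-20,62, 0,0,-160,-20,62, 0,0,-195,-20,62, 0,0,-220,-20,62, 0,0,-230,-20,62]'
python3 -m inch '[0,0,0,0,62,0,0,0,0,62,0,0,0,0,62]'
python3 - <<'E'
from h import *
s=robot.read_state();print(s["tool_pos"],s["orientation"],s["q"].round(2))
c=cam("scene")
for b in blobs(c,(0,150,80),(6,255,255),15):print(b)
E
```

```text
t: 53.17
tool_pos: [0.574, -0.246, 0.3424]
orientation: [-0.095, -3.139, -0.002]
force: [0.6, -0.3, -0.0]
opening: 0.0579
gripper_force: 0.0
t: 54.0
tool_pos: [0.6267, 0.0142, 0.365]
orientation: [-1.88, -2.513, -0.001]
force: [0.8, -0.8, 0.4]
opening: 0.0578
gripper_force: 0.0
t: 54.83
tool_pos: [0.6228, 0.0098, 0.1298]
orientation: [-2.283, -2.148, 0.009]
force: [-0.6, 0.5, -1.0]
opening: 0.0575
gripper_force: 0.0
t: 55.08
tool_pos: [0.6281, 0.0091, 0.1387]
orientation: [2.286, 2.151, 0.004]
force: [0.9, 0.6, -0.3]
opening: 0.0577
gripper_force: 0.0
[0.62809489 0.00913512 0.13873177] [2.28643407 2.15079721 0.00399443] [-0.07  0.25  1.5   0.    1.39 -0.01]
(np.int32(848), np.float64(574.8), np.float64(62.3), np.int32(560), np.int32(42), np.int32(31), np.int32(41))
(np.int32(96), np.float64(234.4), np.float64(233.9), np.int32(227), np.int32(225), np.int32(20), np.int32(17))
(np.int32(16), np.float64(275.4), np.float64(274.2), np.int32(273), np.int32(272), np.int32(6), np.int32(5))
```

Lever is up (scene (234,234)). Grip the knob and draw out.

```bash
python3 -m inch '[-2,-3,0,0,62, -2,-3,-25,0,62, -2,-3,-50,0,62, -2,-3,-68,0,62, -2,-3,-77,0,62,-2,-3,-79,0,62,-2,-3,-79,0,62,-2,-3,-79,0,62]' 30
python3 -m inch '[0,0,0,0,0,0,0,0,0,0,0,0,0,0,0,0,0,0,0,0,0,0,0,0,0,0,0,0,0,0,0,0,0,0,0]'
python3 -m inch '[0,2,0,0,0, 0,5,0,0,0, 0.5,10,0,0,0, 1,16,0,0,0, 1.4,23,0,0,0, 1.8,30,0,0,0, 2.3,38,0,0,0, 2.8,46,0,0,0, 3.2,54,0,0,0, 3.7,62,0,0,0]'
```

```text
t: 55.8
tool_pos: [0.6257, 0.0059, 0.0589]
orientation: [2.287, 2.151, 0.003]
force: [0.2, -0.0, -0.2]
opening: 0.0577
gripper_force: 0.0
t: 56.38
tool_pos: [0.626, 0.006, 0.0573]
orientation: [2.287, 2.151, 0.004]
force: [6.8, -0.3, -4.9]
opening: 0.0214
gripper_force: 30.0
t: 57.22
tool_pos: [0.6298, 0.0675, 0.0573]
orientation: [2.287, 2.15, 0.003]
force: [8.1, -2.9, -4.6]
opening: 0.0212
gripper_force: 30.0
```

```bash
python3 -m inch '[0.5,7,0,0,0, 1,15,0,0,0, 1.4,23,0,0,0, 1.8,31,0,0,0, 2.3,39,0,0,0, 2.8,47,0,0,0, 3.3,55,0,0,0, 3.8,63,0,0,0, 4.2,71,0,0,0, 4.7,79,0,0,0]'
python3 -m inch '[0,2,0,0,0, 0.3,4,0,0,0, 0.4,6,0,0,0, 0.5,8,0,0,0, 0.6,10,0,0,0,0.7,12,0,0,0,0.7,13,0,0,0,0.7,14,0,0,0]'
```

```text
t: 58.05
tool_pos: [0.6347, 0.1465, 0.0573]
orientation: [2.287, 2.15, 0.003]
force: [8.5, -3.5, -5.0]
opening: 0.0214
gripper_force: 30.0
t: 58.72
tool_pos: [0.6353, 0.1554, 0.0572]
orientation: [2.285, 2.145, -0.006]
force: [5.3, -25.9, 0.9]
opening: 0.0212
gripper_force: 30.0
```

```bash
python3 -m inch '[0,-4,0,0,0, 0,-4,0,0,40, 0,-4,0,0,62, 0,-4,0,0,62, 0,-4,35,0,62, 0,-4,75,0,62, 0,-4,115,0,62, 0,-4,155,-7,62, 0,-4,180,-14,62, -15,-10,190,-21,62]'
python3 -m inch '[-15,-15,0,-7,62, -30,-30,0,-14,62, -45,-45,0,-21,62, -60,-60,0,-28,62, -75,-75,-10,-35,62, -90,-83,-20,-42,62, -90,-83,-25,-49,62, -90,-83,-25,-56,62, -90,-83,-25,-63,62, -90,-83,-25,-69,62]'
python3 -m inch '[0,0,0,0,62,0,0,0,0,62,0,0,0,0,62]'
python3 - <<'E'
from h import *
s=robot.read_state();print(s["tool_pos"],s["orientation"],s["q"].round(2))
c=cam("wrist");cv2.imwrite("pics/w11.png",c["image"])
for b in blobs(c,(0,150,90),(6,255,255),60):print(b,p2w(c,[b[1:3]],.088).round(4),p2w(c,[b[1:3]],.082).round(4))
E
```

```text
t: 59.55
tool_pos: [0.6215, 0.1525, 0.2532]
orientation: [2.644, 1.691, 0.013]
force: [1.1, 1.8, 0.7]
opening: 0.0576
gripper_force: 0.0
t: 60.38
tool_pos: [0.5282, 0.0684, 0.2219]
orientation: [-3.14, 0.105, 0.001]
force: [0.6, -1.0, 0.1]
opening: 0.0574
gripper_force: 0.0
t: 60.63
tool_pos: [0.5285, 0.0683, 0.222]
orientation: [-3.14, 0.09, 0.0]
force: [-0.3, 0.4, 0.2]
opening: 0.0575
gripper_force: 0.0
[0.52854227 0.06832614 0.22200688] [-3.14024499e+00  8.99181275e-02  2.07818240e-04] [ 0.03 -0.05  1.67  0.    1.52  1.66]
(np.int32(1230), np.float64(323.5), np.float64(73.5), np.int32(304), np.int32(54), np.int32(40), np.int32(41)) [[0.6332 0.0636 0.088 ]] [[0.6339 0.0636 0.082 ]]
(np.int32(1080), np.float64(323.7), np.float64(169.6), np.int32(305), np.int32(151), np.int32(38), np.int32(38)) [[0.5666 0.0673 0.088 ]] [[0.566  0.0674 0.082 ]]
```

Both stoppers are seen, round, at (324,170) and (324,74). I pick up the nest2 vial first.

```bash
python3 -m inch '[30,-1,0,0,62, 65,-3,0,0,62, 106,-4.5,0,0,62, 106,-4.5,-30,0,62, 106,-4.5,-60,0,62, 106,-4.5,-90,0,62, 106,-4.5,-110,0,62, 106,-4.5,-122,0,62,106,-4.5,-122,0,62,106,-4.5,-122,0,62]' 15
python3 -m inch '[0,0,-12,-0.3,62, 0,0,-24,-0.3,62, 0,0,-36,-0.3,62, 0,0,-46,-0.3,62, 0,0,-54,-0.3,62,0,0,-59,-0.3,62,0,0,-59,-0.3,62,0,0,-59,-0.3,62]'
```

```text
t: 61.52
tool_pos: [0.6345, 0.0636, 0.1002]
orientation: [3.14, -0.095, -0.001]
force: [1.1, 0.5, 0.2]
opening: 0.0574
gripper_force: 0.0
t: 62.18
tool_pos: [0.6344, 0.0635, 0.0406]
orientation: [3.14, -0.104, -0.001]
force: [-0.7, 0.4, 0.5]
opening: 0.0576
gripper_force: 0.0
```

```bash
python3 -m inch '[0,0,0,0,30,0,0,0,0,30,0,0,0,0,30,0,0,0,0,30,0,0,0,0,30]'
python3 -m inch '[0,0,8,0,30, 0,0,25,0,30, 0,0,50,0,30, 0,0,85,0,30, 0,0,120,0,30, -1,25,130,0,30, -3,55,130,0,30, -5,85,130,0,30, -7,115,130,0,30, -9,145,130,0,30]'
python3 -m inch '[-2,30,0,0,30, -4,60,0,0,30, -6,90,0,0,30, -8,120,0,0,30, -10,145,0,0,30, -11,157,-25,0,30, -11,157,-60,0,30, -11,157,-90,0,30, -11,157,-115,0,30,-11,157,-125,0,30]'
python3 -m inch '[0,0,0,0,30,0,0,0,0,30,0,0,0,0,30]'
python3 - <<'E'
from h import *
s=robot.read_state();print(s["tool_pos"])
c=cam("top")
h=cv2.cvtColor(c["image"],cv2.COLOR_BGR2HSV);m=cv2.inRange(h,(45,120,60),(75,255,255));m[:,:170]=0
print(cv2.boundingRect(m))
for b in blobs(c,(0,150,80),(12,255,255),30):print(b[:3],p2w(c,[b[1:3]],.082).round(4),p2w(c,[b[1:3]],.05).round(4))
E
```

```text
t: 62.6
tool_pos: [0.6352, 0.0636, 0.0417]
orientation: [-3.14, 0.104, -0.002]
force: [-0.9, 0.9, 2.4]
opening: 0.0396
gripper_force: 15.0
t: 63.43
tool_pos: [0.6253, 0.2097, 0.1717]
orientation: [-3.14, 0.105, -0.0]
force: [0.2, -0.7, -0.9]
opening: 0.0399
gripper_force: 15.0
t: 64.27
tool_pos: [0.6115, 0.3643, 0.0407]
orientation: [3.136, -0.104, -0.01]
force: [-0.9, -1.1, -1.7]
opening: 0.0397
gripper_force: 15.0
t: 64.52
tool_pos: [0.6163, 0.3662, 0.0489]
orientation: [-3.138, 0.105, -0.005]
force: [0.5, 0.1, 0.3]
opening: 0.0398
gripper_force: 15.0
[0.61627621 0.36623726 0.04893356]
(181, 155, 292, 98)
(np.int32(253), np.float64(433.5), np.float64(219.8)) [[ 0.5899 -0.2602  0.082 ]] [[ 0.5968 -0.2678  0.05  ]]
(np.int32(556), np.float64(5.4), np.float64(248.4)) [[0.5113 0.921  0.082 ]] [[0.516  0.9456 0.05  ]]
(np.int32(124), np.float64(311.2), np.float64(229.4)) [[0.5636 0.0652 0.082 ]] [[0.5697 0.0665 0.05  ]]
```

```bash
python3 -m inch '[0,0,-8,0,30, 0,0,-16,0,30, 0,0,-23,0,30, 0,0,-29,0,30, 0,0,-33,0,30, 0,0,-35,0,30,0,0,-35,0,30,0,0,-35,0,30]'
python3 -m inch '[0,0,-1,0,30,0,0,-1,0,30]'
```

```text
t: 65.23
tool_pos: [0.6148, 0.3652, 0.0123]
orientation: [3.139, -0.104, -0.0]
force: [-6.6, -4.8, 10.9]
opening: 0.0396
gripper_force: 15.0
t: 65.4
tool_pos: [0.6149, 0.3652, 0.0123]
orientation: [3.139, -0.105, 0.0]
force: [-7.6, -6.4, 16.4]
opening: 0.0399
gripper_force: 15.0
```

```bash
python3 -m inch '[0,0,1.5,0,30, 0,0,1.5,0,45, 0,0,1.5,0,62, 0,0,1.5,0,62, 0,0,15,0,62, 0,0,45,0,62, 0,0,85,0,62, 0,0,125,0,62, -5,-25,170,0,62, -10,-60,170,0,62]'
python3 -m inch '[-5,-35,0,0,62, -10,-70,0,0,62, -15,-105,0,0,62, -20,-140,0,0,62, -25,-175,0,0,62, -30,-205,0,0,62, -36,-238,0,0,62, -36,-238,-30,0,62, -36,-238,-65,0,62, -36,-238,-85,0,62]'
python3 -m inch '[0,0,0,0,62,0,0,0,0,62,0,0,0,0,62]'
python3 - <<'E'
from h import *
s=robot.read_state();print(s["tool_pos"])
c=cam("top")
for b in blobs(c,(0,150,80),(12,255,255),30):print(b,p2w(c,[b[1:3]],.054).round(4))
E
```

```text
t: 66.23
tool_pos: [0.6075, 0.31, 0.1898]
orientation: [-3.133, 0.098, -0.018]
force: [2.1, 0.1, 1.7]
opening: 0.0579
gripper_force: 0.0
t: 67.07
tool_pos: [0.5676, 0.0666, 0.0932]
orientation: [3.14, -0.107, -0.002]
force: [-0.1, 0.1, -0.0]
opening: 0.0576
gripper_force: 0.0
t: 67.32
tool_pos: [0.5699, 0.0677, 0.0972]
orientation: [-3.14, 0.104, -0.004]
force: [-0.2, 0.2, 1.0]
opening: 0.0575
gripper_force: 0.0
[0.56986278 0.06773062 0.09720641]
(np.int32(255), np.float64(433.5), np.float64(219.7), np.int32(429), np.int32(204), np.int32(10), np.int32(31)) [[ 0.5962 -0.2668  0.054 ]]
(np.int32(93), np.float64(204.6), np.float64(214.5), np.int32(199), np.int32(210), np.int32(12), np.int32(10)) [[0.6107 0.3602 0.054 ]]
(np.int32(559), np.float64(5.6), np.float64(248.8), np.int32(0), np.int32(221), np.int32(22), np.int32(61)) [[0.5143 0.9417 0.054 ]]
(np.int32(35), np.float64(311.0), np.float64(233.6), np.int32(306), np.int32(232), np.int32(10), np.int32(6)) [[0.5573 0.0668 0.054 ]]
```

B stands in the tray at about (0.613,0.364). I pick up A.

```bash
python3 -m inch '[-2,0,-12,0,62, -2,0,-24,0,62, -2,0,-36,0,62, -2,0,-45,0,62, -2,0,-52,0,62,-2,0,-56,0,62,-2,0,-56,0,62,-2,0,-56,0,62]' 15
python3 -m inch '[0,0,0,0,30,0,0,0,0,30,0,0,0,0,30,0,0,0,0,30,0,0,0,0,30]'
python3 -m inch '[0,0,8,0,30, 0,0,25,0,30, 0,0,50,0,30, 0,0,85,0,30, 0,0,120,0,30, 3,20,130,0,30, 7,50,130,0,30, 11,80,130,0,30, 15,110,130,0,30, 19,135,130,0,30]'
python3 -m inch '[4,25,0,0,30, 8,50,0,0,30, 11,75,0,0,30, 12,86,-10,0,30, 12,86,-45,0,30, 12,86,-80,0,30, 12,86,-105,0,30,12,86,-120,0,30,12,86,-120,0,30,12,86,-120,0,30]'
```

```text
t: 68.03
tool_pos: [0.5666, 0.0675, 0.0388]
orientation: [3.14, -0.104, -0.001]
force: [-0.7, -0.1, 0.0]
opening: 0.0576
gripper_force: 0.0
t: 68.45
tool_pos: [0.5671, 0.0676, 0.0396]
orientation: [-3.14, 0.104, -0.002]
force: [0.6, -0.8, 2.5]
opening: 0.0396
gripper_force: 15.0
t: 69.28
tool_pos: [0.5854, 0.2044, 0.1696]
orientation: [-3.139, 0.104, -0.0]
force: [0.2, 1.8, -1.4]
opening: 0.0394
gripper_force: 15.0
t: 70.12
tool_pos: [0.5971, 0.2879, 0.0485]
orientation: [3.139, -0.105, -0.003]
force: [1.0, 0.3, 0.0]
opening: 0.0397
gripper_force: 15.0
```

```bash
python3 -m inch '[0,0,-8,0,30, 0,0,-16,0,30, 0,0,-23,0,30, 0,0,-29,0,30, 0,0,-33,0,30, 0,0,-36,0,30,0,0,-36.5,0,30,0,0,-36.5,0,30]'
```

```text
t: 70.78
tool_pos: [0.5976, 0.2886, 0.0124]
orientation: [3.14, -0.104, -0.0]
force: [0.0, -0.7, -1.0]
opening: 0.0395
gripper_force: 15.0
```

```bash
python3 -m inch '[0,0,-0.8,0,30,0,0,-0.8,0,30, 0,0,-0.8,0,45, 0,0,-0.8,0,62, 0,0,-0.8,0,62, 0,0,15,0,62, 0,0,45,0,62, 0,0,85,0,62, 0,0,125,0,62, -10,-10,165,0,62]'
python3 -m inch '[-35,0,20,0,62, -70,0,40,0,62, -105,0,40,0,62, -140,0,40,0,62,-160,0,40,0,62,-160,0,40,0,62,-160,0,40,0,62]'
python3 - <<'E'
from h import *
s=robot.read_state();print(s["t"],s["tool_pos"])
c=cam("wrist");cv2.imwrite("pics/w12.png",c["image"])
for b in blobs(c,(0,150,90),(6,255,255),60):print(b,p2w(c,[b[1:3]],.054).round(4))
c=cam("top")
for b in blobs(c,(0,150,80),(12,255,255),30):print(b,p2w(c,[b[1:3]],.054).round(4))
c=cam("scene")
for b in blobs(c,(0,150,80),(6,255,255),15):print(b)
E
```

```text
t: 71.62
tool_pos: [0.5882, 0.2796, 0.1787]
orientation: [-3.139, 0.104, -0.001]
force: [0.7, 0.4, 1.6]
opening: 0.0576
gripper_force: 0.0
t: 72.2
tool_pos: [0.4274, 0.279, 0.2176]
orientation: [-3.139, 0.103, -0.003]
force: [-0.1, 0.1, 1.0]
opening: 0.0578
gripper_force: 0.0
72.2 [0.42742325 0.27904236 0.21755153]
(np.int32(274), np.float64(298.2), np.float64(4.2), np.int32(282), np.int32(0), np.int32(33), np.int32(11)) [[0.5867 0.2889 0.054 ]]
(np.int32(256), np.float64(433.4), np.float64(219.8), np.int32(429), np.int32(204), np.int32(10), np.int32(31)) [[ 0.5959 -0.2666  0.054 ]]
(np.int32(95), np.float64(204.6), np.float64(214.6), np.int32(199), np.int32(210), np.int32(12), np.int32(11)) [[0.6105 0.3602 0.054 ]]
(np.int32(100), np.float64(231.9), np.float64(220.2), np.int32(227), np.int32(215), np.int32(11), np.int32(11)) [[0.5946 0.2836 0.054 ]]
(np.int32(548), np.float64(5.5), np.float64(248.8), np.int32(0), np.int32(221), np.int32(22), np.int32(61)) [[0.5143 0.9421 0.054 ]]
(np.int32(843), np.float64(574.8), np.float64(62.4), np.int32(560), np.int32(42), np.int32(31), np.int32(41))
(np.int32(100), np.float64(234.4), np.float64(233.8), np.int32(227), np.int32(225), np.int32(20), np.int32(17))
(np.int32(57), np.float64(399.2), np.float64(322.6), np.int32(395), np.int32(319), np.int32(9), np.int32(8))
(np.int32(61), np.float64(425.1), np.float64(337.7), np.int32(421), np.int32(334), np.int32(9), np.int32(8))
```

View pics/w12.png

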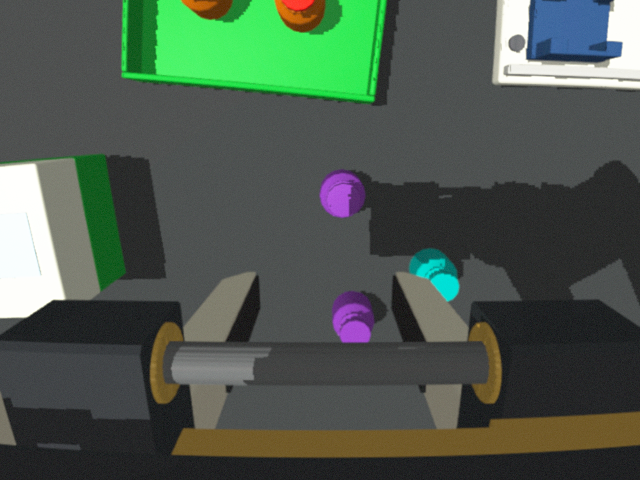

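Both vials stand upright in the tray, at (205,5) and (300,10). I check stopper heights by triangulating top and scene views against the unpressed turquoise and purple ones.

Run:
```python
from h import *
T=cam("top");S=cam("scene")
def tri(a,b):
    P=[]
    u=[cv2.undistortPoints(np.array([[x]],float),np.array(c["K"]),np.array(c["D"])).reshape(2,1) for c,x in((T,a),(S,b))]
    X=cv2.triangulatePoints(T["E"][:3],S["E"][:3],*u).ravel();return (X[:3]/X[3]).round(4)
# body+stopper amber blobs exclude; stopper-only centroid
for a,b in(((204.6,214.6),(425.1,337.7)),((231.9,220.2),(399.2,322.6))):print("red",tri(a,b))
for n,lo,hi in(("turq",(80,150,150),(95,255,255)),("purp",(130,100,140),(155,255,255))):
    for c in(T,S):
        for b in blobs(c,lo,hi,15):print(n,b)
```

```text
red [0.6109 0.3634 0.049 ]
red [0.5947 0.2867 0.0493]
turq (np.int32(113), np.float64(267.6), np.float64(309.0), np.int32(262), np.int32(303), np.int32(12), np.int32(13))
turq (np.int32(39), np.float64(398.6), np.float64(261.6), np.int32(395), np.int32(259), np.int32(8), np.int32(6))
turq (np.int32(41), np.float64(400.0), np.float64(269.3), np.int32(395), np.int32(266), np.int32(10), np.int32(7))
purp (np.int32(18), np.float64(241.6), np.float64(321.3), np.int32(240), np.int32(318), np.int32(4), np.int32(8))
purp (np.int32(88), np.float64(428.6), np.float64(267.2), np.int32(423), np.int32(260), np.int32(11), np.int32(15))
purp (np.int32(39), np.float64(414.8), np.float64(285.6), np.int32(411), np.int32(283), np.int32(8), np.int32(6))
purp (np.int32(52), np.float64(414.7), np.float64(293.4), np.int32(408), np.int32(290), np.int32(12), np.int32(7))
```

Run:
```python
from h import *
T=cam("top");S=cam("scene");S2=dict(S,image=cv2.imread("pics/scene0.png"));T2=dict(T,image=cv2.imread("pics/top0.png"))
f=lambda c,h:[b[1:3] for b in blobs(c,(0,150,80),(h,255,255),15)]
print(f(T2,12),f(S2,6))
a=sorted([p for p in f(T2,12) if 260<p[0]<310]);b=sorted([p for p in f(S2,6) if 340<p[0]<400],reverse=True)
for x,y in zip(a,b):
    u=[cv2.undistortPoints(np.array([[q]],float),np.array(c["K"]),np.array(c["D"])).reshape(2,1) for c,q in((T,x),(S,y))]
    X=cv2.triangulatePoints(T["E"][:3],S["E"][:3],*u).ravel();print((X[:3]/X[3]).round(4))
```

```text
[(np.float64(433.4), np.float64(219.7)), (np.float64(5.5), np.float64(248.4)), (np.float64(269.0), np.float64(276.2)), (np.float64(300.6), np.float64(281.8))] [(np.float64(578.9), np.float64(48.6)), (np.float64(234.7), np.float64(233.6)), (np.float64(362.5), np.float64(265.4)), (np.float64(386.4), np.float64(277.1))]
[0.4409 0.1802 0.0529]
[0.4262 0.0953 0.053 ]
```

The stoppers read about 4 mm lower than at the start, although the tray floor stands 5 mm higher, so both are pressed home. I hand in.

Run:
```python
from plant import job
print(job.close_job())
```

```text
the job is handed in; nothing more can be done
None
```

Job handed in: both amber vials (only two were there) have their stoppers pressed home and stand upright in the green tray, with the flywheel back at its top mark, the lock lever up, the shuttle fully out and none of the three boxes touched; one vial first went into its nest tilted and was re-seated before pressing.

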